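Find the stamped parts crate and push it to the dispatch rail

TASK

One of the two white parts crates is stamped underneath: with the fingertips push the handle of the nearer crate to the left so that it rocks up on its left bottom edge, about 70 degrees, and its underside shows, hold it there for a second and let it back down flat, then check the farther crate the same way. Then push the stamped crate left along the bench until its left side is flush against the low dispatch rail, and leave the blank one flat where it stood. Only push: lift neither crate off the bench, tip neither right over, and leave the brass weight, the tape roll and the pipe tee alone.

Things in the scene. Friction and masses are not known exactly. Their poses are not given: they have to be found in the camera images.
- crate_stamped: white open parts crate, 100 (its x) x 130 (y) mm, walls 40 high, 4 thick, heavy floor, about 0.5 kg; steel slugs clipped in for good; the nearer or the farther of the two. Underside, recessed 4 mm: black stamp, an 84 mm ring with a cross. Origin: centre of the underside; x points away from the robot, y to the left (yaw within 0.1 rad), z up. Pushed low on its right wall it slides.
- crate_blank: the crate without stamp: same size, handle, mass, axes, origin; its underside is blank. Either crate, pushed left (+y) at the handle bar (2 to 3 N), does not slide but rocks up on its left bottom edge; it topples by itself only beyond about 78 degrees, and short of that it comes back down by its own weight as the finger backs off.
- crate_stamped_handle (a point): middle of the stamped crate's carrying handle: a round steel bar 14 mm thick along the crate's x, its axis 150 mm above the centre of the underside, between two flat uprights with 68 mm clear between them; it is the highest part, with open air under it down to the slugs (26 mm above the underside).
- crate_blank_handle (a point): middle of the blank crate's handle bar, on its axis; the same handle as the other crate's
- crate_stamped_left_edge (a point): middle of the stamped crate's left bottom edge, 65 mm along its y from its origin: the edge it rocks on
- crate_blank_left_edge (a point): middle of the blank crate's left bottom edge, 65 mm along its y from its origin: the edge it rocks on
- dispatch_rail: dispatch rail: straight aluminium angle fixed to the bench left of the crates, 320 mm long along its x (away from the robot), 22 mm high. Origin: on the bench at the foot of its right face, at mid-length; y points left, square to that face (yaw within 0.08 rad). A crate flush against it has its origin at y = -65 mm in this frame.
- brass_weight: brass knob weight, 34 mm across, 44 mm high, standing right of the crates; bystander. Origin: centre of the underside.
- tape_roll: roll of black tape, 63 mm across, 19 mm high, lying flat on the right; bystander. Origin: centre of the underside.
- pipe_tee: dark grey plastic pipe tee, 55 x 85 x 33 mm, lying on the right; bystander. Origin: centre of the underside.

How it is judged:
On the way, in this order (a step that is already met when the one before it is completed fails the run):
1. the nearer crate is rocked up by more than 63 degrees, the farther one standing flat (((angle between crate_stamped's own z axis and vertical above 1.1 rad and world x of crate_stamped below 0.5425 m and angle between crate_blank's own z axis and vertical below 0.1 rad) or (angle between crate_blank's own z axis and vertical above 1.1 rad and world x of crate_blank below 0.5425 m and angle between crate_stamped's own z axis and vertical below 0.1 rad))), for 0.4 s.
2. then the farther crate is rocked up by more than 63 degrees, the nearer one standing flat again (((angle between crate_stamped's own z axis and vertical above 1.1 rad and world x of crate_stamped above 0.5425 m and angle between crate_blank's own z axis and vertical below 0.1 rad) or (angle between crate_blank's own z axis and vertical above 1.1 rad and world x of crate_blank above 0.5425 m and angle between crate_stamped's own z axis and vertical below 0.1 rad))), for 0.4 s.
3. then the stamped crate stands flat with its left side flush against the dispatch rail (y of crate_stamped in the frame of dispatch_rail between -0.073 and -0.055 m and angle between the y axis of crate_stamped and the y axis of dispatch_rail, either way round below 0.08 rad and x of crate_stamped in the frame of dispatch_rail between -0.15 and 0.15 m and angle between crate_stamped's own z axis and vertical below 0.06 rad), for 0.2 s.
At the end, for the whole second after the job is handed in: The stamped crate stands flat (within 3 degrees) and at rest with its left side against the dispatch rail (gap at most 8 mm, square to it within 4.5 degrees, within the rail's length); the blank crate stands flat and at rest within 50 mm of where it stood at the start (all of step 3 and angle between crate_blank's own z axis and vertical below 0.06 rad and distance of crate_blank from where it was at the start of the episode below 0.05 m and linear speed of each of crate_stamped, crate_blank below 0.02 m/s); the robot touches nothing.
It fails at once if a crate is lifted: its left bottom edge rises more than 25 mm off the bench (height (world z) of any of crate_stamped_left_edge, crate_blank_left_edge above 0.025 m).
It fails at once if a crate is tipped right over (more than 84 degrees) (angle between any of crate_stamped, crate_blank's own z axis and vertical above 1.47 rad).
It fails at once if the brass weight, the tape roll or the pipe tee is shifted by more than 25 mm (distance of any of brass_weight, tape_roll, pipe_tee from where it was at the start of the episode above 0.025 m).
It also fails if it takes over 72 s, if anything falls off the work surface, if the arm or the gripper's body presses on something with over 40 N, if the wrist force passes 120 N, or if a joint passes its speed limit or range.

ROBOT

A 7-joint arm with a two-finger parallel gripper is mounted at the origin on a cart in front of the work surface, level with it; the furniture and walls round the work are solid. World frame = base frame: x ahead of the robot, y to its left, z up, the work surface at z = 0. Lengths are in m, angles in rad, forces in N, time in s.
With the tool pointing down it reaches from about 0.4 to 0.85 m from the base axis. Payload 10.4 kg.
Tool frame: the origin (TCP) lies midway between the tips of the shut fingers; the grasp point (between the pads) lies 19 mm behind it (manip.grasp_offset is the distance from the TCP to the grasp point, in m); z points along the fingers, y is the line along which they close (so a half turn about z gives the same grasp; the last joint's range is limited). The gripper opens to 85 mm and grips with 20 to 120 N. Pads are 22 mm wide; open, the fingers measure 114 mm over their backs; the gripper's body (76 mm by 85 mm) begins 54 mm behind the grasp point. The pads swing forward as they close: fully open they stand 13 mm farther back than shut.
Start: joints at [-1.28, 0.332, -0.065, 1.46, 0.022, 1.35, -0.088], TCP at [0.193, 0.595, 0.193] pointing down, gripper open.
Joint ranges: [-2.6, 2.6], [-0.5, 2.12], [-1.47, 1.34], [0.16, 2.42], [-1.27, 4.41], [0.06, 2.06], [-2.6, 2.6]. Speed limits (rad/s): [2.22, 2.22, 2.79, 2.79, 3.14, 3.14, 3.14].

INTERFACE

Orientations are given as a unit quaternion [x, y, z, w].
In Python, from workcell import manip gives the robot as it stands.
- The arm moves only by the tool jog_arm, called after ">>>" as name([rows], argument=value, ...), one row to a line, values as JSON. Schema: {"type":"object","properties":{"moves":{"type":"array","items":{"type":"array","items":{"type":"number"},"minItems":7,"maxItems":7},"minItems":1,"maxItems":20},"force":{"type":"number"},"only":{"type":"string"},"quiet":{"type":"boolean"},"lines":{"type":"string"}},"required":["moves"],"additionalProperties":false}. moves is a list of rows, 1 to 20 of them, each of 7 numbers: a rotation vector rx, ry, rz in rad, then dx, dy, dz in m, then the opening from 0.0 (shut) to 1.0 (fully open); each row is the pose to reach, as a shift and turn from the pose commanded when the call began, along the tool's axes at that moment; what a row does not reach only later rows make up. A row lasts 1/8 s, in which the tool goes at most 0.0625 m and 0.188 rad, less where a joint would pass 70% of its speed; a pose out of reach is approached as far as the arm can. The fingers move at their own pace and stop on an object; force is the grip in N (left out, the last holds). Time passes only in rows, so rows that do not move let the fingers close. The tool returns the time, the measured TCP pose, the force, the opening and the grip force at its end. only (a regular expression) keeps the lines of the reply that match it, lines (a string "A,B") keeps lines A to B, and quiet returns only ok. Input that does not fit is refused with a message, and nothing moves.
- manip.get_obs(): the state, without advancing time (a new reading comes with each control period).
- manip.camera(name): name is "scene" or "side" or "wrist"; returns the picture (384x512x3 uint8, blue, green, red); there is no depth.
- manip.calibration(name): a dict with "fx", "fy", "cx", "cy" (pixels), "world_from_camera" (4x4, takes a point from camera to world coordinates); the wrist camera has in their place "tool_from_camera" (4x4, takes a point from camera to tool coordinates, whose origin is the TCP and whose axes are the flange's). Camera axes: x right, y up, looking along -z (the intrinsics and any distortion apply to the point x, -y, -z); pixel columns grow to the right and rows downward; lengths in m; the calibration is good to about 2 mm. A picture is of the moment at which its call begins: read the wrist's pose just before it. calibration takes no time and is no camera call.
- manip.hand_in(): hands the job in; it is judged then, once.
The state is a dict: "clock": time; "joint_pos": joint angles; "joint_velocities": joint speeds; "tau": joint torques, N m; "position": TCP position; "ee_rot": TCP orientation; "ft_force": force on the tool from outside, world axes, zero at the start; "torque": the same for the moment, N m; "grip_width": opening from 0.0 (shut) to 1.0 (fully open); "grasp_force": force on a finger pad.
Only numpy, scipy, OpenCV 4.12 (cv2) and the standard library are available. Lean on these libraries where they do the work, as an engineer would, in place of code of your own. Each camera call takes 0.05 s, during which the arm holds its last target. There are 200 camera calls.

## Working session

There is one attempt and no reset: what is moved stays moved. The work goes in short steps, Python scripts to look and compute and a tool call to move; the robot and the scene stay as the last step left them, time stands still between calls to the robot, and variables do not carry over. Pictures are saved under pics/ and viewed, at most 10 in all, crops included, and the job is handed in when it is done.

```bash
ls; mkdir -p pics; python3 - <<'E'
from workcell import manip
import cv2,numpy as np
for n in("scene","side"):
    cv2.imwrite(f"pics/{n}0.png",manip.camera(n))
    c=manip.calibration(n);print(n,{k:(np.round(v,4).tolist() if k!='x' else v) for k,v in c.items()})
o=manip.get_obs();print(o)
E
```

```text
pics
workcell.py
scene {'fx': 388.0131, 'fy': 388.0131, 'cx': 259.8326, 'cy': 190.2027, 'world_from_camera': [[0.644, 0.4425, -0.6241, -0.1463], [-0.7648, 0.3514, -0.54, -0.6791], [-0.0196, 0.8251, 0.5647, 0.7462], [0.0, 0.0, 0.0, 1.0]]}
side {'fx': 396.3101, 'fy': 396.3101, 'cx': 250.4391, 'cy': 190.538, 'world_from_camera': [[0.928, 0.195, -0.3176, 0.2352], [-0.372, 0.538, -0.7564, -0.815], [0.0234, 0.8201, 0.5718, 0.6722], [0.0, 0.0, 0.0, 1.0]]}
{'clock': 0.1, 'joint_pos': array([-1.27963845,  0.33283734, -0.06471752,  1.46083542,  0.02161454,
        1.34988828, -0.08851052]), 'joint_velocities': array([ 1.48907426e-03, -4.53487698e-04,  2.02709171e-04, -6.93575984e-05,
       -1.65371913e-03,  1.46694023e-03, -1.55266137e-04]), 'tau': array([ 6.52422350e-04, -6.26748133e+01,  4.88115591e-02, -3.92429280e+01,
        1.62425183e-02,  6.94151066e-03, -9.68892913e-07]), 'position': array([0.19278113, 0.59413384, 0.19188813]), 'ee_rot': array([ 1.56222386e-01,  9.87721702e-01, -6.32527279e-04, -6.76305443e-05]), 'ft_force': array([ 0.87399101, -0.11435957,  0.39908048]), 'torque': array([0.02178815, 0.01934823, 0.06991491]), 'grasp_force': 0.0, 'grip_width': 0.9985499000809367}
```

View pics/scene0.png

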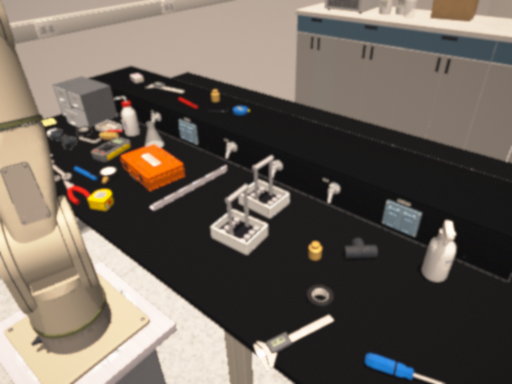

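View pics/side0.png

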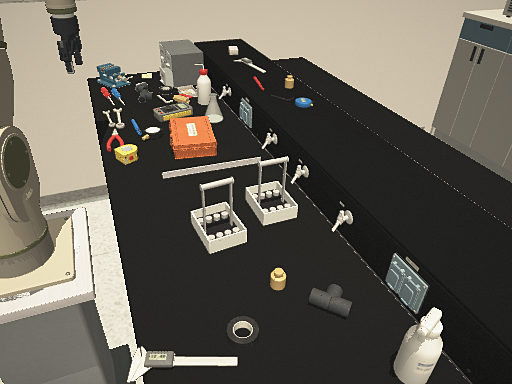

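The scene view shows the crates at about (240,232) and (263,200), with the rail at (190,188). In the side view they are at (218,225) and (271,200), with the rail from (163,176) to (260,160). I'll enlarge both.

```bash
python3 - <<'E'
import cv2,numpy as np
a=cv2.imread("pics/side0.png")[145:260,155:305]
cv2.imwrite("pics/sidecrop.png",cv2.resize(a,None,fx=5,fy=5,interpolation=cv2.INTER_CUBIC))
a=cv2.imread("pics/scene0.png")[150:260,145:300]
cv2.imwrite("pics/scenecrop.png",cv2.resize(a,None,fx=5,fy=5,interpolation=cv2.INTER_CUBIC))
E
```

```text
(no output)
```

View pics/sidecrop.png

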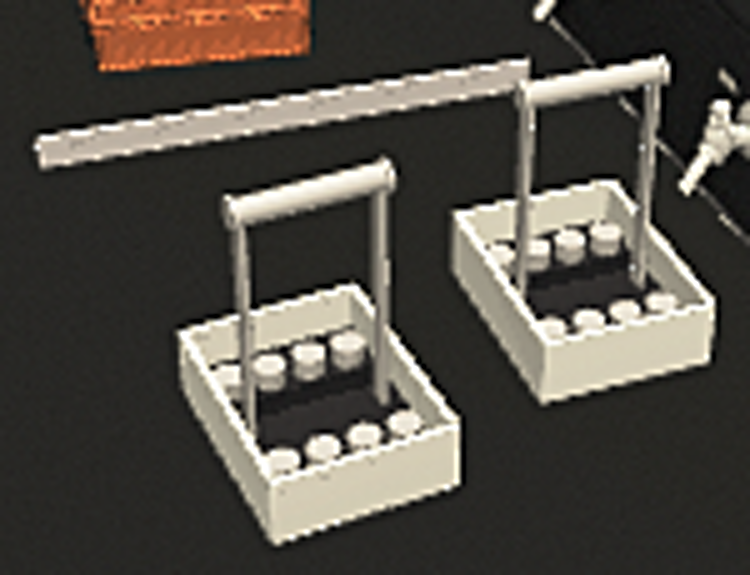

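View pics/scenecrop.png

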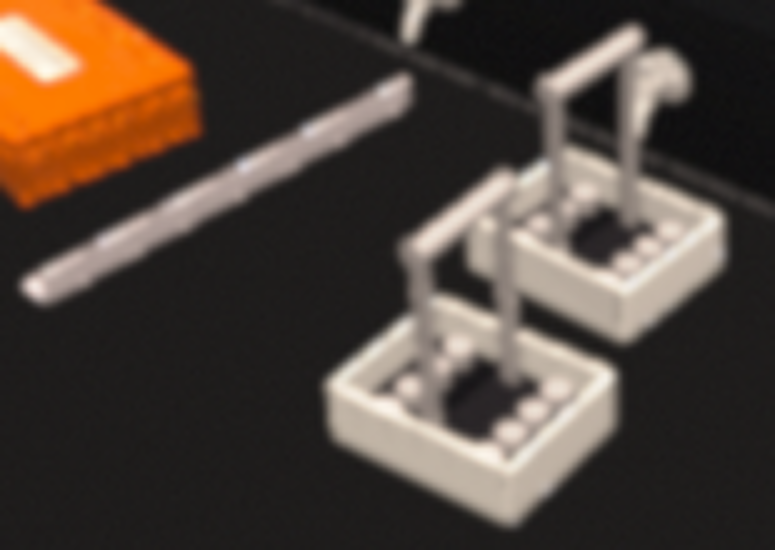

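Side-crop corners, as (column,row):
- **Near crate:** rim NL(180,333) FL(353,285) FR(461,423) NR(272,480); bottom NR(277,543) FR(460,487).
- **Far crate:** rim (453,213) (613,182) (715,300) (545,348).
- **Rail foot:** (42,168) to (526,83).

I'll fit poses over both views.

```bash
cat > h.py <<'E'
from workcell import manip
import cv2,numpy as np
from scipy.optimize import least_squares
from scipy.spatial.transform import Rotation as R
def proj(c,P):
    w=c["world_from_camera"];p=(np.atleast_2d(P)-w[:3,3])@w[:3,:3]
    return np.c_[c["fx"]*p[:,0]/-p[:,2]+c["cx"],-c["fy"]*p[:,1]/-p[:,2]+c["cy"]]
def fit(obs,x0):  # obs: list (cam, local pts, pix)
    C={n:manip.calibration(n) for n in("scene","side")}
    def f(q):
        c,s=np.cos(q[2]),np.sin(q[2]);r=[]
        for n,L,p in obs:
            L=np.array(L,float);W=np.c_[q[0]+c*L[:,0]-s*L[:,1],q[1]+s*L[:,0]+c*L[:,1],L[:,2]]
            r.append((proj(C[n],W)-p).ravel())
        return np.concatenate(r)
    s=least_squares(f,x0,loss="soft_l1");return s.x,np.round(f(s.x),1)
def dtool(v,q=None):
    return R.from_quat(manip.get_obs()["ee_rot"]).inv().apply(v)
def px(p,off): return (np.array(p,float)+.5)/5-.5+off
E
python3 - <<'E'
from h import *
T=[[-.05,.065,.04],[.05,.065,.04],[.05,-.065,.04],[-.05,-.065,.04]]
B=[[-.05,-.065,0],[.05,-.065,0]]
H=[[-.041,0,.15],[.041,0,.15]]
so,co=(155,145),(145,150)
L=T+B+H
print(fit([("side",L,px([(180,333),(353,285),(461,423),(272,480),(277,543),(460,487),(232,212),(387,173)],so)),
("scene",L,px([(327,385),(428,298),(617,375),(512,475),(512,527),(615,425),(412,253),(505,180)],co))],[.45,-.1,0]))
print(fit([("side",L,px([(453,213),(613,182),(715,300),(545,348),(545,403),(711,360),(524,93),(660,70)],so)),
("scene",L,px([(472,222),(560,148),(723,220),(625,295),(625,343),(722,265),(548,90),(637,35)],co))],[.6,-.1,0]))
print(fit([("side",[[-.16,0,0],[.16,0,0]],px([(42,168),(526,83)],so)),
("scene",[[-.16,0,0],[.16,0,0]],px([(40,304),(411,104)],co))],[.5,.1,0]))
for n,p in(("brass",(278,288)),("tape",(242,332)),("tee",(330,305))):
    print(n,fit([("side",[[0,0,0]],[p])],[.5,-.3,0])[0])
E
```

```text
(array([ 0.46126076, -0.07019028,  0.0929958 ]), array([-0.6, -0.5,  0.2, -0.7,  0.4,  0.2,  0.2,  0.8, -0.2,  0.7,  0.3,
       -0.4, -0.6,  0.7,  0.5,  0.2, -0.2, -0.1,  1.3, -0.4, -0.7, -0.7,
       -0.5, -0.9,  0.1, -0.4, -0.2, -0.1, -0. ,  0.9, -0. ,  0.9]))
(array([ 0.62970382, -0.02182648,  0.01542823]), array([-0. , -0.1, -0.2, -0.8,  0.8,  0.7,  0.5, -0.5, -0.1,  0.4,  0.2,
        0.5, -0.7,  1. ,  0.8, -0.1, -1.4, -1.2,  0.9,  0.2, -0.2, -0.8,
        0. , -0.8,  0.1, -0. , -0.3,  0.4, -0.2,  1. , -1. ,  1.1]))
(array([ 0.53972657,  0.22254929, -0.04093236]), array([-0.2, -0.2,  0.2,  0.9,  0.5, -0.3, -0.9, -0. ]))
brass [ 0.52624464 -0.29396654  0.        ]
tape [ 0.41256996 -0.37024512  0.        ]
tee [ 0.60942674 -0.37487755  0.        ]
```

```bash
cat >> h.py <<'E'
def plan(pts,yaw):
    o=manip.get_obs();r0=R.from_quat(o["ee_rot"])
    y=np.array([-np.sin(yaw),np.cos(yaw),0]);z=np.array([0,0,-1.]);x=np.cross(y,z)
    print("rot",np.round((r0.inv()*R.from_matrix(np.c_[x,y,z])).as_rotvec(),4))
    for p in pts: print(p,"->",np.round(r0.inv().apply(np.array(p)-o["position"]),4))
E
python3 -c "
from h import *
plan([(.30,.50,.27),(.45,.25,.28),(.466,-.13,.28),(.466,-.13,.125)],.093)"
```

```text
rot [-1.300e-03 -2.000e-04 -4.067e-01]
(0.3, 0.5, 0.27) -> [-0.131  -0.0565 -0.078 ]
(0.45, 0.25, 0.28) -> [-0.3509 -0.2481 -0.0878]
(0.466, -0.13, 0.28) -> [-0.4834 -0.6046 -0.0873]
(0.466, -0.13, 0.125) -> [-0.4834 -0.6044  0.0677]
```

>>> jog_arm([
  [0, 0, -0.1, -0.131, -0.0565, -0.078, 0],
  [0, 0, -0.2, -0.131, -0.0565, -0.078, 0],
  [0, 0, -0.3, -0.131, -0.0565, -0.078, 0],
  [0, 0, -0.407, -0.351, -0.248, -0.088, 0],
  [0, 0, -0.407, -0.351, -0.248, -0.088, 0],
  [0, 0, -0.407, -0.351, -0.248, -0.088, 0],
  [0, 0, -0.407, -0.351, -0.248, -0.088, 0],
  [0, 0, -0.407, -0.351, -0.248, -0.088, 0],
  [0, 0, -0.407, -0.483, -0.605, -0.088, 0],
  [0, 0, -0.407, -0.483, -0.605, -0.088, 0],
  [0, 0, -0.407, -0.483, -0.605, -0.088, 0],
  [0, 0, -0.407, -0.483, -0.605, -0.088, 0],
  [0, 0, -0.407, -0.483, -0.605, -0.088, 0],
  [0, 0, -0.407, -0.483, -0.605, -0.088, 0],
  [0, 0, -0.407, -0.483, -0.605, -0.088, 0],
  [0, 0, -0.407, -0.483, -0.605, -0.088, 0],
])

```text
clock: 2.1
position: [0.4654, -0.1298, 0.2803]
ee_rot: [-0.046, 0.999, 0.0, -0.0]
ft_force: [0.4, 0.6, -0.3]
grip_width: 0.002
grasp_force: 0.0
```

```bash
python3 -c "
from h import *
print(manip.get_obs()['joint_pos'])
plan([(.466,-.13,.28),(.466,-.13,.125)],.093)"
```

```text
[-0.42011692 -0.05225195  0.58168995  1.703194    0.02856766  1.48277056
  1.82185639]
rot [ 0.0004 -0.0006 -0.0004]
(0.466, -0.13, 0.28) -> [-0.0006 -0.0002  0.0003]
(0.466, -0.13, 0.125) -> [-0.0006 -0.0003  0.1553]
```

>>> jog_arm([
  [0, 0, 0, 0, 0, 0.06, 0],
  [0, 0, 0, 0, 0, 0.12, 0],
  [0, 0, 0, 0, 0, 0.155, 0],
  [0, 0, 0, 0, 0, 0.155, 0],
  [0, 0, 0, 0, 0.015, 0.155, 0],
  [0, 0, 0, 0, 0.025, 0.155, 0],
  [0, 0, 0, 0, 0.025, 0.155, 0],
])

```text
clock: 2.98
position: [0.464, -0.104, 0.1267]
ee_rot: [-0.048, 0.999, 0.0, 0.001]
ft_force: [0.1, -0.1, -0.8]
grip_width: 0.003
grasp_force: 0.0
```

>>> jog_arm([
  [0, 0, 0, 0, 0.004, 0, 0],
  [0, 0, 0, 0, 0.008, 0, 0],
  [0, 0, 0, 0, 0.012, 0, 0],
  [0, 0, 0, 0, 0.012, 0, 0],
])

```text
clock: 3.48
position: [0.4621, -0.0929, 0.1256]
ee_rot: [-0.047, 0.999, 0.0, -0.0]
ft_force: [0.1, -0.8, 0.1]
grip_width: -0.002
grasp_force: 0.0
```

```bash
python3 -c "
from h import *
cv2.imwrite('pics/a.png',cv2.resize(manip.camera('side')[120:270,130:330],None,fx=3,fy=3))"
```

```text
(no output)
```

View pics/a.png

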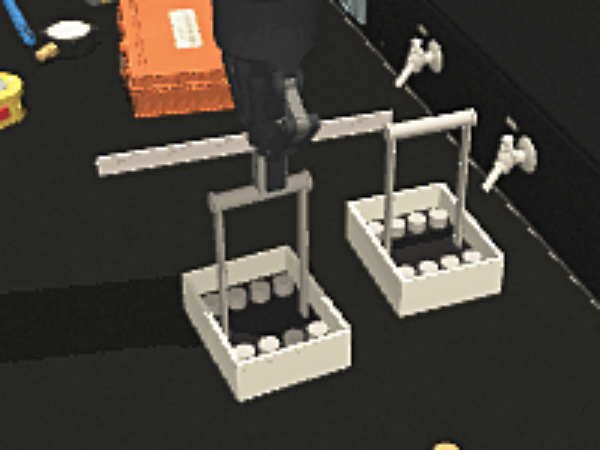

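The finger appears at crop (272,170) and ends near the bar at (262,193). I'll check by projection whether the tip is in front of the bar.

```bash
python3 -c "
from h import *
c=manip.calibration('side')
print((proj(c,[[.462,-.093,.1256],[.461,-.07,.15],[.462,-.104,.1256],[.462,-.08,.1256]])-[130,120])*3)
cv2.imwrite('pics/b.png',cv2.resize(manip.camera('side')[165:205,190:245],None,fx=12,fy=12,interpolation=cv2.INTER_CUBIC))"
```

```text
[[270.78363548 231.50832918]
 [259.73924651 190.45801905]
 [275.24115935 239.3164023 ]
 [265.61733875 222.4587259 ]]
```

View pics/b.png

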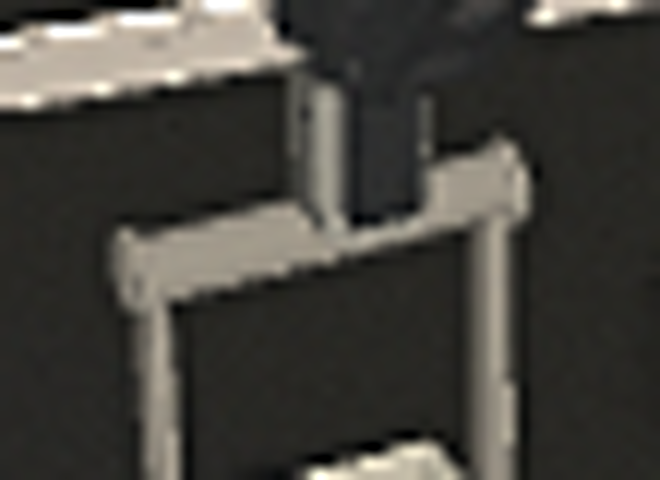

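```bash
python3 -c "
from h import *
s=manip.camera('side').astype(int)
for r in range(178,202,2): print(r,' '.join('%d,%d,%d'%tuple(s[r,c]) for c in range(208,234,3)))
c=manip.calibration('scene')
print(proj(c,[[.462,-.093,.1256],[.461,-.07,.15]]))
cv2.imwrite('pics/c.png',np.vstack([cv2.resize(manip.camera('scene')[170:240,195:285],None,fx=6,fy=6,interpolation=cv2.INTER_CUBIC)]))"
```

```text
178 32,37,37 37,42,42 53,60,59 143,156,159 46,46,44 45,44,42 58,67,68 133,145,150 142,157,164
180 36,39,41 31,35,36 50,57,56 144,156,161 46,46,46 45,45,45 145,160,168 139,153,161 134,147,153
182 21,24,24 102,113,116 133,146,155 141,154,157 42,41,41 32,30,30 143,158,167 131,144,151 111,122,127
184 137,151,157 140,153,161 141,157,164 138,150,152 120,129,133 144,157,162 64,71,74 68,74,78 67,74,78
186 139,154,161 135,149,158 133,147,152 132,145,152 29,34,34 30,34,34 33,36,37 72,79,83 70,77,78
188 127,140,146 58,63,66 25,28,30 31,35,35 33,38,38 33,38,38 36,40,41 72,79,83 71,77,81
190 29,36,34 37,42,41 37,41,42 37,40,41 32,38,38 35,40,40 36,38,39 68,76,80 71,78,81
192 37,38,39 37,41,41 35,40,40 35,39,41 36,40,40 35,39,39 34,39,39 71,80,82 70,78,79
194 33,38,39 35,39,39 36,40,41 37,42,42 36,39,40 34,39,39 35,39,39 70,79,82 73,81,84
196 37,40,40 37,40,42 35,40,41 36,39,41 35,39,39 35,39,40 36,39,40 70,79,82 71,78,82
198 34,39,40 36,40,40 33,38,38 37,40,40 36,40,41 36,40,41 38,41,41 71,78,82 135,149,156
200 34,38,37 35,41,40 34,39,38 36,40,42 36,39,41 32,36,36 32,35,36 70,79,82 137,152,159
[[243.38040716 203.88834128]
 [236.39808823 193.59890536]]
```

View pics/c.png

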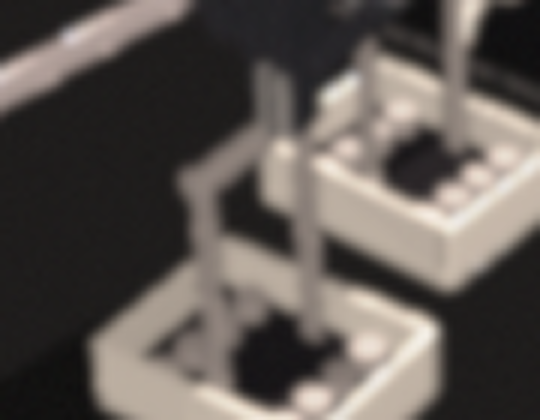

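```bash
python3 -c "
from h import *
C={n:manip.calibration(n) for n in('scene','side')}
f=lambda P:np.r_[proj(C['side'],P)[0]-[221,183],proj(C['scene'],P)[0]-[242,193.5]]
s=least_squares(f,[.46,-.09,.13]);print(s.x,f(s.x),manip.get_obs()['position'])"
```

```text
[ 0.4668197  -0.08489129  0.15694256] [-0.1324471   0.89302865 -0.17374872 -1.02354579] [ 0.46212256 -0.09334286  0.12555933]
```

```bash
python3 -c "
from h import *
C={n:manip.calibration(n) for n in('scene','side')}
print(proj(C['side'],[[.1928,.5941,.1919],[.1928,.5941,.2049],[.1928,.5941,.235]]))
w=manip.calibration('wrist');print(w)
im=manip.camera('wrist');s=manip.camera('side')
a=cv2.resize(cv2.imread('pics/side0.png')[0:100,30:120],(450,500),interpolation=cv2.INTER_CUBIC)
cv2.imwrite('pics/d.png',np.hstack([a,cv2.resize(im,(345,500))]))"
```

```text
[[78.8035546  84.22609367]
 [77.92803176 80.42539427]
 [75.86250057 71.45879421]]
{'fx': 298.1067480192259, 'fy': 298.1067480192259, 'cx': 252.9640715513529, 'cy': 187.76567784833682, 'tool_from_camera': array([[-4.82058205e-04,  9.46867996e-01,  3.21622086e-01,
         8.25677200e-02],
       [ 9.99999878e-01,  4.22940643e-04,  2.53680299e-04,
        -8.13712225e-05],
       [ 1.04174705e-04,  3.21622169e-01, -9.46868084e-01,
        -1.80218725e-01],
       [ 0.00000000e+00,  0.00000000e+00,  0.00000000e+00,
         1.00000000e+00]])}
```

View pics/d.png

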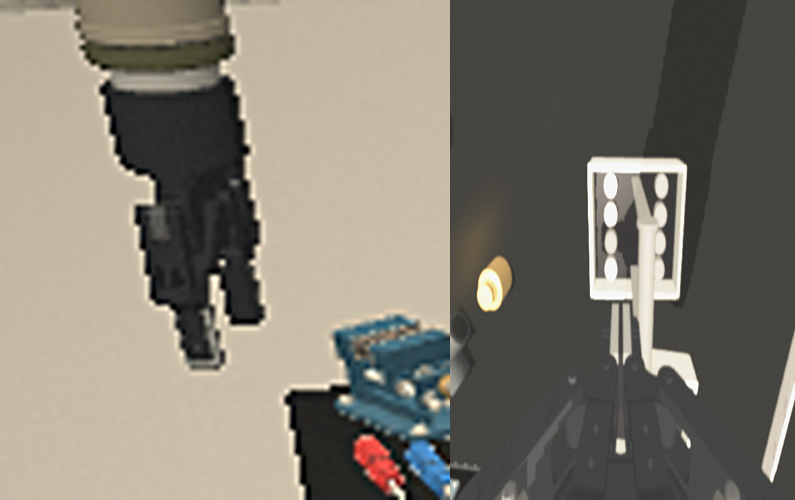

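Both views show the visible fingertips about 28 mm short of the nominal TCP, roughly level with the bar top (side 221,183; wrist tip at 621,303). The finger is on the right of the bar, so I'll back off a little, go 30 mm lower and then approach contact.

>>> jog_arm([
  [0, 0, 0, 0, -0.01, 0, 0],
  [0, 0, 0, 0, -0.01, 0.03, 0],
  [0, 0, 0, 0, -0.01, 0.03, 0],
  [0, 0, 0, 0, 0, 0.03, 0],
  [0, 0, 0, 0, 0.004, 0.03, 0],
  [0, 0, 0, 0, 0.004, 0.03, 0],
])

```text
clock: 4.53
position: [0.4624, -0.0889, 0.0964]
ee_rot: [-0.047, 0.999, 0.0, 0.001]
ft_force: [0.0, -1.5, 0.5]
grip_width: -0.002
grasp_force: 1.0
```

>>> jog_arm([
  [0, 0, 0, 0, 0.004, 0, 0],
  [0, 0, 0, 0, 0.008, 0, 0],
  [0, 0, 0, 0, 0.008, 0, 0],
])

```text
clock: 4.9
position: [0.461, -0.0808, 0.0956]
ee_rot: [-0.047, 0.999, 0.0, -0.0]
ft_force: [0.9, -1.8, 0.0]
grip_width: -0.0
grasp_force: 0.8
```

>>> jog_arm([
  [0, 0, 0, 0, 0.01, -0.006, 0],
  [0, 0, 0, 0, 0.02, -0.009, 0],
  [0, 0, 0, 0, 0.03, -0.012, 0],
  [0, 0, 0, 0, 0.04, -0.013, 0],
  [0, 0, 0, 0, 0.05, -0.0135, 0],
  [0, 0, 0, 0, 0.06, -0.0135, 0],
  [0, 0, 0, 0, 0.07, -0.013, 0],
  [0, 0, 0, 0, 0.08, -0.012, 0],
  [0, 0, 0, 0, 0.09, -0.01, 0],
  [0, 0, 0, 0, 0.1, -0.008, 0],
  [0, 0, 0, 0, 0.11, -0.005, 0],
  [0, 0, 0, 0, 0.11, -0.005, 0],
])

```text
clock: 6.4
position: [0.4505, 0.0291, 0.1003]
ee_rot: [-0.047, 0.999, 0.0, -0.0]
ft_force: [0.7, -0.5, 0.9]
grip_width: 0.002
grasp_force: 0.4
```

```bash
python3 -c "
from h import *
cv2.imwrite('pics/e.png',np.hstack([cv2.resize(manip.camera('side')[120:270,130:260],(390,450)),cv2.resize(manip.camera('scene')[150:280,180:290],(380,450))]))"
```

```text
(no output)
```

View pics/e.png

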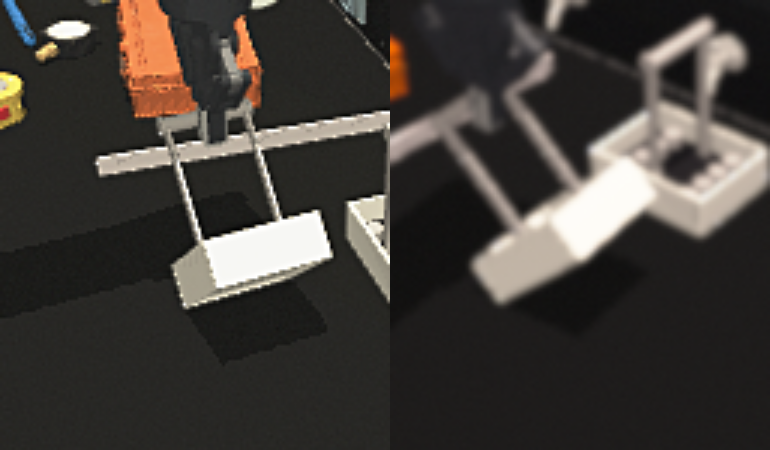

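>>> jog_arm([
  [0, 0, 0, 0, 0.008, 0.002, 0],
  [0, 0, 0, 0, 0.016, 0.006, 0],
  [0, 0, 0, 0, 0.024, 0.011, 0],
  [0, 0, 0, 0, 0.032, 0.016, 0],
  [0, 0, 0, 0, 0.038, 0.019, 0],
  [0, 0, 0, 0, 0.044, 0.024, 0],
  [0, 0, 0, 0, 0.049, 0.028, 0],
  [0, 0, 0, 0, 0.054, 0.032, 0],
  [0, 0, 0, 0, 0.058, 0.035, 0],
  [0, 0, 0, 0, 0.061, 0.037, 0],
  [0, 0, 0, 0, 0.061, 0.037, 0],
  [0, 0, 0, 0, 0.061, 0.037, 0],
])

```text
clock: 8.0
position: [0.4452, 0.0889, 0.0637]
ee_rot: [-0.047, 0.999, 0.0, 0.0]
ft_force: [-0.2, -0.6, 0.2]
grip_width: -0.002
grasp_force: 0.4
```

```bash
python3 -c "
from h import *
s=manip.camera('side');cv2.imwrite('pics/f_side.png',s);cv2.imwrite('pics/f_scene.png',manip.camera('scene'))
g=s[160:240,170:260].mean(2).astype(int)
for r in range(0,80,3): print(160+r,' '.join('%3d'%v for v in g[r,::3]))
"
```

```text
160  39  38  23  15  67 145 136  91  47  99 144 129  46  39  37  38  38  35  36  31  18   5 163 255 216 190 182 181 179 178
163  39  35 102 151 151 146 136 121  44 105  34  30 140  26  10   9 182 255 154 183 180 153 177 176 177 181 188 196 170  48
166  39  39  41  95  24  31  27 155  37  67 255 253 130  79 181 176 178 177 178 180 184 194 162  31  33  31  33  38  38  34
169  30  19   3 135 175 238 189 136 169 184 176 179 184 255 189 198 156  29  33  28  32  36  37  37  35  39  36  36  39  35
172 192 157 177 179 133 174 180 182 190 201 108  28  26 114   0  37  37  30  14  24  37  37  39  38  38  39  37  35  40  33
175 182 185 196 204 100  54  28  33  35  26  25  40  38  25 255  56 255 255 250 255  38  37  37  38  37  36  38  38  39  33
178  27  30  35  37  30 255  23  22  26  16   0 151 255 255 248 247 246 246 246 250  11  40  39  40  38  39  38  39  36  34
181  39  38  41  24  23  95   0 161 255 255 249 247 246 246 246 246 246 246 246 246 255 
[... 1691 characters left out ...]
  29  28  26  25  28  25  37  41  37  38  37  41  38  39  35  39  39  39  39  39
226  36  40  38  39  39  41  38  39  40  24  23  25  41  38  38  38  39  37  40  39  38  40  39  37  38  37  39  39  40  39
229  39  39  36  39  38  38  37  37  37  37  37  37  37  40  37  38  38  37  39  38  40  38  39  40  39  36  38  39  38  37
232  36  39  36  39  38  37  39  38  37  37  39  38  39  37  40  37  37  38  39  39  39  38  38  40  38  39  37  38  37  39
235  38  40  39  38  36  36  37  39  38  37  37  36  40  40  39  38  37  37  37  38  37  37  37  38  37  39  39  40  37  38
238  37  38  37  37  38  40  37  38  39  37  38  38  38  36  38  34  37  38  38  38  37  38  37  39  39  39  38  38  38  40
```

```bash
python3 -c "
from h import *
c=manip.calibration('side');ps=.093
ex=np.array([np.cos(ps),np.sin(ps),0]);ey=np.array([-np.sin(ps),np.cos(ps),0])
o=np.array([.461,-.070,0])
for t in (60,64,66,68,70,72,74):
    a=np.deg2rad(t);pv=o+.065*ey
    q=-.13*np.cos(a)*ey+np.array([0,0,.13*np.sin(a)])
    w=.04*(np.sin(a)*ey+np.array([0,0,np.cos(a)]))
    print(t,np.round(proj(c,[pv-.05*ex,pv+.05*ex,pv+q-.05*ex,pv+q+.05*ex,pv+q+w+.05*ex]),1).tolist())
s=cv2.imread('pics/f_side.png').mean(2).astype(int)
for r in range(168,190): print(r,s[r,222:236])
"
```

```text
60 [[190.9, 222.7], [225.4, 212.6], [197.5, 201.7], [235.7, 191.3], [229.8, 177.5]]
64 [[190.9, 222.7], [225.4, 212.6], [196.1, 198.4], [234.3, 188.2], [228.2, 175.1]]
66 [[190.9, 222.7], [225.4, 212.6], [195.5, 196.8], [233.6, 186.7], [227.4, 173.9]]
68 [[190.9, 222.7], [225.4, 212.6], [194.8, 195.3], [232.9, 185.3], [226.7, 172.9]]
70 [[190.9, 222.7], [225.4, 212.6], [194.1, 193.8], [232.2, 183.8], [225.9, 171.9]]
72 [[190.9, 222.7], [225.4, 212.6], [193.5, 192.4], [231.4, 182.5], [225.1, 170.9]]
74 [[190.9, 222.7], [225.4, 212.6], [192.8, 191.0], [230.7, 181.2], [224.3, 170.0]]
168 [200 233 159 109  81  31  34  44  34  29  31  28  31  32]
169 [35 43 33 27 29 28 30 30 32 34 36 36 38 37]
170 [31 30 29 32 37 35 36 39 36 37 37 39 39 38]
171 [36 35 33 34 33 36 37 37 38 39 38 37 38 37]
172 [30 21 14 11 15 24 33 37 37 39 37 37 37 39]
173 [  1  52 199 214 255   1  25  36  38  40  35  37  37  38]
174 [255 255 255 255 255 192  13  35  37  39  37  40  39  39]
175 [254 252 250 250 255 255   0  22  38  38  37  37  37  39]
176 [247 247 246 247 250 255 190  12  34  36  40  37  40  36]
177 [246 246 246 246 248 255 255   0  24  35  38  39  36  39]
178 [246 246 246 246 247 250 255 190  11  32  37  40  37  39]
179 [246 246 246 246 246 248 255 255   0  25  35  38  39  37]
180 [246 246 246 246 246 247 250 255 191  12  33  37  38  39]
181 [246 246 246 246 246 246 248 255 255   0  26  35  37  39]
182 [246 246 246 246 246 246 247 250 255 191  11  33  34  39]
183 [246 246 246 246 246 246 246 248 255 255   0  25  37  38]
184 [246 246 246 246 247 248 249 250 255 255 204  17  33  37]
185 [247 248 249 250 252 255 255 255 255 208 190  15  36  39]
186 [251 254 255 255 255 213 155 150 146 216 133  22  34  38]
187 [255 217 158 149 105 152 151 153 148 166  54  26  36  36]
188 [141 150 150 154 153 157 157 157 155 170  58  31  36  39]
189 [153 155 156 157 157 157 157 157 156 175  20  31  36  40]
```

The near underside (columns 190–230, rows 187–220) is uniformly light with no stamp, so this is the blank one. Its tilt is about 68°. I'll hold 1 s, then let it down.

>>> jog_arm([
  [0, 0, 0, 0, 0, 0, 0],
  [0, 0, 0, 0, 0, 0, 0],
  [0, 0, 0, 0, 0, 0, 0],
  [0, 0, 0, 0, 0, 0, 0],
  [0, 0, 0, 0, 0, 0, 0],
  [0, 0, 0, 0, 0, 0, 0],
  [0, 0, 0, 0, -0.01, -0.009, 0],
  [0, 0, 0, 0, -0.02, -0.017, 0],
  [0, 0, 0, 0, -0.03, -0.024, 0],
  [0, 0, 0, 0, -0.04, -0.03, 0],
  [0, 0, 0, 0, -0.05, -0.034, 0],
  [0, 0, 0, 0, -0.06, -0.038, 0],
  [0, 0, 0, 0, -0.07, -0.041, 0],
  [0, 0, 0, 0, -0.08, -0.043, 0],
  [0, 0, 0, 0, -0.09, -0.045, 0],
  [0, 0, 0, 0, -0.1, -0.047, 0],
  [0, 0, 0, 0, -0.11, -0.048, 0],
  [0, 0, 0, 0, -0.12, -0.048, 0],
  [0, 0, 0, 0, -0.13, -0.047, 0],
  [0, 0, 0, 0, -0.14, -0.046, 0],
])

```text
clock: 10.6
position: [0.4581, -0.051, 0.1094]
ee_rot: [-0.047, 0.999, 0.0, -0.0]
ft_force: [0.8, -2.3, -1.0]
grip_width: 0.0
grasp_force: 0.6
```

>>> jog_arm([
  [0, 0, 0, 0, -0.008, 0.002, 0],
  [0, 0, 0, 0, -0.016, 0.005, 0],
  [0, 0, 0, 0, -0.024, 0.007, 0],
  [0, 0, 0, 0, -0.032, 0.009, 0],
  [0, 0, 0, 0, -0.04, 0.012, 0],
  [0, 0, 0, 0, -0.048, 0.012, 0],
  [0, 0, 0, 0, -0.065, 0.012, 0],
  [0, 0, 0, 0, -0.065, 0.012, 0],
  [0, 0, 0, 0, -0.065, -0.03, 0],
  [0, 0, 0, 0, -0.065, -0.09, 0],
  [0, 0, 0, 0, -0.065, -0.14, 0],
  [0, 0, 0, 0, -0.065, -0.16, 0],
  [0, 0, 0, 0, -0.065, -0.16, 0],
])

```text
clock: 12.22
position: [0.465, -0.1145, 0.2708]
ee_rot: [-0.047, 0.999, 0.0, 0.001]
ft_force: [0.3, 0.1, -0.4]
grip_width: 0.001
grasp_force: 0.0
```

```bash
python3 -c "
from h import *
manip.camera('side')
a=manip.camera('side');b=cv2.imread('pics/side0.png')
cv2.imwrite('pics/g_side.png',a)
for nm,im in(('before',b),('after',a)):
    g=(im[195:260,185:250].mean(2)>120).astype(np.uint8)
    print(nm,g.sum(),np.argwhere(g).min(0),np.argwhere(g).max(0),np.argwhere(g).mean(0))
d=np.abs(a.astype(int)-b).sum(2);print((d[195:260,185:250]>120).sum())
plan([(.634,-.085,.255),(.634,-.085,.095)],.0154)"
```

```text
before 1576 [0 6] [58 64] [30.85406091 34.00761421]
after 1523 [0 6] [58 64] [31.29087328 33.86999343]
301
rot [ 0.0003 -0.001   0.0784]
(0.634, -0.085, 0.255) -> [-0.1722  0.0135  0.0135]
(0.634, -0.085, 0.095) -> [-0.1723  0.0135  0.1735]
```

>>> jog_arm([
  [0, 0, 0.04, -0.06, 0.005, 0, 0],
  [0, 0, 0.078, -0.12, 0.01, 0, 0],
  [0, 0, 0.078, -0.169, 0.0135, 0.01, 0],
  [0, 0, 0.078, -0.169, 0.0135, 0.0135, 0],
  [0, 0, 0.078, -0.169, 0.0135, 0.07, 0],
  [0, 0, 0.078, -0.169, 0.0135, 0.13, 0],
  [0, 0, 0.078, -0.169, 0.0135, 0.1735, 0],
  [0, 0, 0.078, -0.169, 0.0135, 0.1735, 0],
  [0, 0, 0.078, -0.169, 0.0135, 0.1735, 0],
])

```text
clock: 13.45
position: [0.6318, -0.0863, 0.098]
ee_rot: [-0.007, 1.0, -0.0, 0.001]
ft_force: [-1.1, 0.1, 1.3]
grip_width: 0.002
grasp_force: 0.0
```

>>> jog_arm([
  [0, 0, 0, 0, 0.015, 0, 0],
  [0, 0, 0, 0, 0.03, 0, 0],
  [0, 0, 0, 0, 0.036, 0, 0],
  [0, 0, 0, 0, 0.040, 0, 0],
  [0, 0, 0, 0, 0.044, 0, 0],
  [0, 0, 0, 0, 0.048, 0, 0],
  [0, 0, 0, 0, 0.048, 0, 0],
])

```text
clock: 14.32
position: [0.6307, -0.0385, 0.0964]
ee_rot: [-0.007, 1.0, -0.0, 0.0]
ft_force: [0.2, -4.4, 2.6]
grip_width: 0.002
grasp_force: 2.0
```

```bash
python3 -c "
from h import *
plan([(.6297,-.0218,.095)],.0154)"
```

```text
rot [-0.0004  0.0006 -0.0008]
(0.6297, -0.0218, 0.095) -> [0.0008 0.0167 0.0014]
```

>>> jog_arm([
  [0, 0, 0, 0, 0.01, -0.005, 0],
  [0, 0, 0, 0, 0.02, -0.008, 0],
  [0, 0, 0, 0, 0.03, -0.0105, 0],
  [0, 0, 0, 0, 0.04, -0.012, 0],
  [0, 0, 0, 0, 0.05, -0.013, 0],
  [0, 0, 0, 0, 0.06, -0.0135, 0],
  [0, 0, 0, 0, 0.07, -0.0135, 0],
  [0, 0, 0, 0, 0.08, -0.0125, 0],
  [0, 0, 0, 0, 0.09, -0.011, 0],
  [0, 0, 0, 0, 0.1, -0.009, 0],
  [0, 0, 0, 0, 0.11, -0.006, 0],
  [0, 0, 0, 0, 0.12, -0.0025, 0],
  [0, 0, 0, 0, 0.128, 0.001, 0],
  [0, 0, 0, 0, 0.136, 0.005, 0],
  [0, 0, 0, 0, 0.144, 0.01, 0],
  [0, 0, 0, 0, 0.15, 0.014, 0],
  [0, 0, 0, 0, 0.156, 0.019, 0],
  [0, 0, 0, 0, 0.162, 0.023, 0],
  [0, 0, 0, 0, 0.167, 0.027, 0],
  [0, 0, 0, 0, 0.171, 0.031, 0],
])

```text
clock: 16.82
position: [0.6279, 0.1334, 0.0648]
ee_rot: [-0.008, 1.0, 0.0, 0.0]
ft_force: [0.2, -1.1, 0.5]
grip_width: -0.002
grasp_force: 0.3
```

>>> jog_arm([
  [0, 0, 0, 0, 0.003, 0.002, 0],
  [0, 0, 0, 0, 0.006, 0.004, 0],
  [0, 0, 0, 0, 0.006, 0.004, 0],
])

```text
clock: 17.2
position: [0.6275, 0.139, 0.0608]
ee_rot: [-0.008, 1.0, -0.0, -0.0]
ft_force: [-1.4, -2.6, -1.1]
grip_width: 0.002
grasp_force: 1.1
```

```bash
python3 -c "
from h import *
c=manip.calibration('side');ps=.0154
ex=np.array([np.cos(ps),np.sin(ps),0]);ey=np.array([-np.sin(ps),np.cos(ps),0])
o=np.array([.6297,-.0218,0])
for t in (60,64,68,72,76):
    a=np.deg2rad(t);pv=o+.065*ey
    q=-.13*np.cos(a)*ey+np.array([0,0,.13*np.sin(a)])
    w=.04*(np.sin(a)*ey+np.array([0,0,np.cos(a)]))
    print(t,np.round(proj(c,[pv-.05*ex,pv+.05*ex,pv+q-.05*ex,pv+q+.05*ex,pv+q+w+.05*ex]),1).tolist())
s=manip.camera('side');cv2.imwrite('pics/h_side.png',s);cv2.imwrite('pics/h_crop.png',cv2.resize(s[110:230,190:310],None,fx=5,fy=5,interpolation=cv2.INTER_CUBIC))"
```

```text
60 [[244.9, 198.5], [276.2, 191.4], [255.0, 177.2], [289.3, 170.0], [284.0, 157.5]]
64 [[244.9, 198.5], [276.2, 191.4], [253.8, 174.3], [288.0, 167.2], [282.5, 155.3]]
68 [[244.9, 198.5], [276.2, 191.4], [252.6, 171.5], [286.7, 164.5], [281.0, 153.3]]
72 [[244.9, 198.5], [276.2, 191.4], [251.4, 168.9], [285.4, 162.0], [279.5, 151.6]]
76 [[244.9, 198.5], [276.2, 191.4], [250.1, 166.4], [284.0, 159.7], [278.0, 150.0]]
```

View pics/h_crop.png

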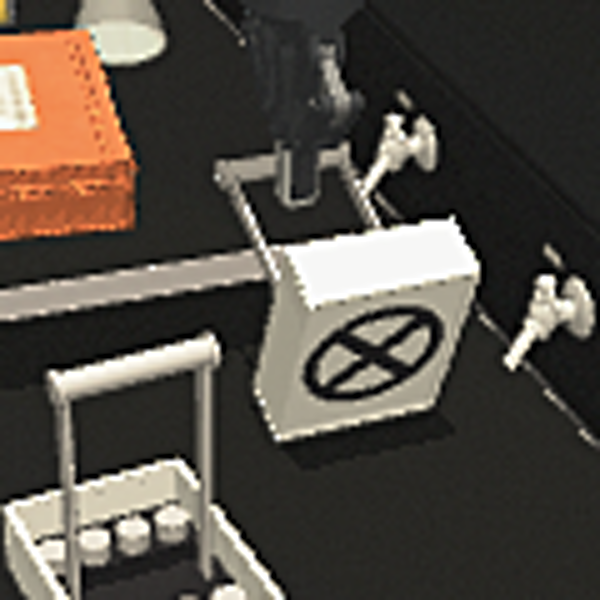

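The stamp, a ring with a cross, is clear at crop (375,350). The right bottom corner at (478,270) gives a tilt of about 69°. So the farther crate is the stamped one. I'll hold and then lower it.

>>> jog_arm([
  [0, 0, 0, 0, 0, 0, 0],
  [0, 0, 0, 0, 0, 0, 0],
  [0, 0, 0, 0, 0, 0, 0],
  [0, 0, 0, 0, 0, 0, 0],
  [0, 0, 0, 0, 0, 0, 0],
  [0, 0, 0, 0, 0, 0, 0],
  [0, 0, 0, 0, -0.01, -0.009, 0],
  [0, 0, 0, 0, -0.02, -0.017, 0],
  [0, 0, 0, 0, -0.03, -0.024, 0],
  [0, 0, 0, 0, -0.04, -0.03, 0],
  [0, 0, 0, 0, -0.05, -0.034, 0],
  [0, 0, 0, 0, -0.06, -0.038, 0],
  [0, 0, 0, 0, -0.07, -0.041, 0],
  [0, 0, 0, 0, -0.08, -0.043, 0],
  [0, 0, 0, 0, -0.09, -0.045, 0],
  [0, 0, 0, 0, -0.1, -0.047, 0],
  [0, 0, 0, 0, -0.11, -0.048, 0],
  [0, 0, 0, 0, -0.12, -0.048, 0],
  [0, 0, 0, 0, -0.13, -0.047, 0],
  [0, 0, 0, 0, -0.14, -0.046, 0],
])

```text
clock: 19.75
position: [0.6298, -0.0016, 0.1069]
ee_rot: [-0.008, 1.0, 0.0, -0.0]
ft_force: [-0.1, -1.9, -1.6]
grip_width: -0.0
grasp_force: 1.0
```

>>> jog_arm([
  [0, 0, 0, 0, -0.008, 0.002, 0],
  [0, 0, 0, 0, -0.016, 0.005, 0],
  [0, 0, 0, 0, -0.024, 0.007, 0],
  [0, 0, 0, 0, -0.032, 0.009, 0],
  [0, 0, 0, 0, -0.04, 0.012, 0],
  [0, 0, 0, 0, -0.048, 0.012, 0],
  [0, 0, 0, 0, -0.065, 0.012, 0],
  [0, 0, 0, 0, -0.065, 0.012, 0],
  [0, 0, 0, 0, -0.065, -0.03, 0],
  [0, 0, 0, 0, -0.065, -0.09, 0],
  [0, 0, 0, 0, -0.11, -0.09, 0],
  [0, 0, 0, 0, -0.13, -0.09, 0],
  [0, 0, 0, 0, -0.13, -0.09, 0],
])

```text
clock: 21.38
position: [0.6313, -0.1324, 0.1966]
ee_rot: [-0.006, 1.0, -0.0, -0.0]
ft_force: [-0.3, 0.5, -0.4]
grip_width: 0.005
grasp_force: 0.0
```

```bash
python3 -c "
from h import *
a=manip.camera('side')
cv2.imwrite('pics/i_side.png',a);b=cv2.imread('pics/side0.png')
# alignment of far crate's right wall + floor region, before vs after
for y0,y1,x0,x1 in((180,228,240,300),(205,255,185,250)):
    t=b[y0:y1,x0:x1];r=cv2.matchTemplate(a[y0-6:y1+6,x0-6:x1+6],t,cv2.TM_CCOEFF_NORMED)
    print(cv2.minMaxLoc(r)[1::2])
g=a[185:232].mean(2).astype(int)
for r in range(185,230,2): print(r,a[r,240:302:2].mean(1).astype(int))"
```

```text
(0.9212281107902527, (6, 6))
(0.968646764755249, (6, 6))
185 [ 40  38  36  30  14   4  79 255 255  95 155 211 176 175 206 205 205 206
 158 143 255  98 160  36  38  36  34  37  39  48  17]
187 [ 38  37  32 255 241 217 209 203 180  93 148 207 205 204 204 203 204 205
 151 149 150  95 116  37  41  40  38  37  33  35  40]
189 [ 40  37  30 170 236 203 205 205 209  91 167 206 207 210 210 219 118 118
 216 142 153 102 165  31  38  39  36  39  39  32 183]
191 [ 37  38  38 151 247 201 205 204 213  95 166 107  65 138 237 251  49 240
 232 246 153 104 156 100  33  39  39  37  37  40  30]
193 [ 39  38  40 156 148 166 151 149  25 104 182 251 143 175 240 244  18 144
 156 127 168 107 120 166  57  36  38  37  40  38  39]
195 [ 35  37  39 157 144 143 141 119 128 106 117 130 119 139 140 145  31 137
 180  53  29 104 148
[... 1560 characters left out ...]
 186 194 207 168  24  27  15  21  26  28  27]
221 [255  10  26  29  27  27  28  26  24  20 129 148 182 183 184 185 187 195
 207 102  24  14  12  19  26  25  25  25  26  24  27]
223 [250 178  14  24  30  26  28  23  26  26  24 155 187 196 205 107  29  18
  14  23  24  26  25  26  28  28  26  25  26  27  27]
225 [150 255   0  36  40  41  40  40  43  39  38  36  36  27  31  34  37  39
  27  26  28  27  26  26  24  28  29  22  39  38  39]
227 [156 146 255  11  38  38  40  39  39  38  37  38  36  38  37  38  38  38
  40  41  27  22  25  26  28  26  27  42  38  39  36]
229 [155 136 156 203  33  38  40  38  38  38  38  38  39  38  38  39  39  38
  38  40  37  40  41  24  28  25  24  28  43  39  39]
```

```bash
python3 -c "
from h import *
plan([(.632,-.132,.03)],-.041)
print(manip.get_obs()['joint_pos'])"
```

```text
rot [ 0.0007 -0.0011  0.0554]
(0.632, -0.132, 0.03) -> [-0.0005 -0.0015  0.1664]
[-0.32125674  0.41852047  0.62213933  1.42584658 -0.24420875  1.3759626
  1.89253015]
```

>>> jog_arm([
  [0, 0, 0.057, 0, 0, 0.06, 0],
  [0, 0, 0.057, 0, 0, 0.12, 0],
  [0, 0, 0.057, 0, 0, 0.165, 0],
  [0, 0, 0.057, 0, 0, 0.165, 0],
  [0, 0, 0.057, 0, 0, 0.165, 0],
])

```text
clock: 22.05
position: [0.6331, -0.1303, 0.0339]
ee_rot: [0.02, 1.0, 0.0, 0.001]
ft_force: [0.1, 0.0, 0.3]
grip_width: -0.001
grasp_force: 0.0
```

>>> jog_arm([
  [0, 0, 0, 0, 0, 0.01, 0],
  [0, 0, 0, 0, 0, 0.016, 0],
  [0, 0, 0, 0, 0, 0.022, 0],
  [0, 0, 0, 0, 0, 0.025, 0],
  [0, 0, 0, 0, 0, 0.025, 0],
])

```text
clock: 22.68
position: [0.6317, -0.131, 0.0069]
ee_rot: [0.021, 1.0, 0.0, -0.0]
ft_force: [0.3, 0.3, 0.5]
grip_width: 0.003
grasp_force: 0.0
```

>>> jog_arm([
  [0, 0, 0, 0, 0, 0.005, 0],
  [0, 0, 0, 0, 0.012, 0.005, 0],
  [0, 0, 0, 0, 0.024, 0.005, 0],
  [0, 0, 0, 0, 0.03, 0.005, 0],
  [0, 0, 0, 0, 0.035, 0.005, 0],
  [0, 0, 0, 0, 0.04, 0.005, 0],
  [0, 0, 0, 0, 0.045, 0.005, 0],
  [0, 0, 0, 0, 0.05, 0.005, 0],
])

```text
clock: 23.68
position: [0.634, -0.0808, 0.0021]
ee_rot: [0.021, 1.0, 0.0, 0.0]
ft_force: [0.3, -0.1, 1.7]
grip_width: 0.0
grasp_force: 0.0
```

```bash
python3 -c "
from h import *
a=manip.camera('side');cv2.imwrite('pics/j.png',a);b=cv2.imread('pics/side0.png')
for r in range(200,236,2): print(r,a[r,250:306:2].mean(1).astype(int))"
```

```text
200 [146 144 162  22 108  10  26  30  32  35  31  31  32  30  75 162  38  41
  48 161 151 171  17  36  36  37  38  38]
202 [146 145 144 179 103  12  31  31  31  33  32  33  31  29  67 161  43  48
  47 153 145 146 182  22  35  39  37  39]
204 [152 145 145 145 157  12  29  32  30  30  29  30  31  32  71 162  44  47
  48 126 148 144 144 186  31  37  38  38]
206 [ 94 147 145 145 163  96  25  27  34  28  20  74  16  53  65 125  43  43
  63 114  88 163 207 192  21  39  37  39]
208 [ 25 161 146 145 143 173   1 113  45  33 134 127 135  78 134 145  83 157
 216 183 184 183 183 194  23  38  37  37]
210 [ 23  38 152 145 144 146 255 118 129  15 117  80 138 204 201 186 187 185
 183 182 182 183 182 200  29  38  39  38]
212 [ 25  18  94 149 145 147 243 192 255 255 196 210 180 183 183 182 183 183
 183 182 183 183 183 228  33  39  39  39]
214 [ 27  22  26 161 146 150 154 208 202 201 203 203 206 182 183 183 182 183
 182 183 182 182 184 155  33  38  38  37]
216 [ 30 
[... 340 characters left out ...]
38  36]
222 [ 39  38  40  39  33  70 159 202 204 208 218 227 119  32  14  12  24  23
  27  39  40  39  37  37  38  38  39  38]
224 [ 38  40  38  39  37  31 125 229 121  37  31  26  34  36  38  21  26  24
  28  25  41  38  38  38  40  35  37  38]
226 [40 38 39 38 39 37 32 30 33 35 38 37 36 38 40 40 25 27 27 24 27 40 38 39
 39 38 37 37]
228 [36 38 40 39 37 38 35 38 40 39 37 37 37 37 39 38 38 26 28 25 23 25 37 37
 40 37 38 39]
230 [37 37 40 37 40 38 39 39 39 38 38 39 39 41 39 38 39 24 39 38 38 40 39 40
 36 37 37 40]
232 [39 40 39 38 38 37 38 41 38 38 39 37 39 37 37 37 36 37 39 38 36 40 38 39
 38 37 38 38]
234 [37 38 39 39 39 39 38 39 37 35 40 39 36 36 38 39 37 38 36 37 39 36 39 39
 39 40 38 38]
```

The finger passed over the wall with no force, so the tips really are short of the nominal TCP. I'll back off and probe lower.

>>> jog_arm([
  [0, 0, 0, 0, 0, -0.03, 0],
  [0, 0, 0, 0, -0.02, -0.03, 0],
  [0, 0, 0, 0, -0.05, -0.03, 0],
  [0, 0, 0, 0, -0.05, -0.03, 0],
  [0, 0, 0, 0, -0.05, 0, 0],
  [0, 0, 0, 0, -0.05, 0.005, 0],
  [0, 0, 0, 0, -0.05, 0.01, 0],
  [0, 0, 0, 0, -0.05, 0.014, 0],
  [0, 0, 0, 0, -0.05, 0.014, 0],
])

```text
clock: 24.85
position: [0.632, -0.1309, -0.0117]
ee_rot: [0.021, 1.0, 0.0, 0.0]
ft_force: [0.1, -0.1, 0.3]
grip_width: 0.0
grasp_force: 0.0
```

>>> jog_arm([
  [0, 0, 0, 0, 0, 0.003, 0],
  [0, 0, 0, 0, 0, 0.006, 0],
  [0, 0, 0, 0, 0, 0.006, 0],
])

```text
clock: 25.22
position: [0.6317, -0.1308, -0.0182]
ee_rot: [0.021, 1.0, 0.0, -0.0]
ft_force: [-0.3, -0.3, 0.9]
grip_width: -0.0
grasp_force: 0.0
```

```bash
python3 -c "
from h import *
p=manip.get_obs()['position']
a=manip.camera('side');w=manip.camera('wrist')
C=manip.calibration('side')
for z in (0,.01,.02,.03,.04): print(z,proj(C,[[p[0],p[1],z]])[0].round(1))
for r in range(196,252,2): print(r,a[r,276:320:2].mean(1).astype(int))"
```

```text
0 [288.1 231.4]
0.01 [288.4 228.4]
0.02 [288.7 225.4]
0.03 [289.  222.4]
0.04 [289.3 219.3]
196 [ 31  25  40  47  44  39  54  53  39  43  62  34  69  67  32 182  29  22
  24  23  26  24]
198 [ 30  29  40  47  45  39  46  46  39  39  67 117 119  66  37  31 112  21
  21  25  23  22]
200 [ 49  50  44  40  46  42  48  46  38  40  56 136 160  26  39  39  34  67
  17  21  20  22]
202 [ 51  51  48  39  50  42  43  44  39  42  41 114 154  19  39  36  37  36
  74  17  23  24]
204 [ 27  16  30  45  48  40  45  40  42  41  42  67 153  87  35  38  38  39
  50  71  18  21]
206 [ 56 132 132  50  36  42  47  44  40  39  47  60 154 155  26  37  39  40
  35  50  80  17]
208 [ 51 131 131 140  25  42  48  46  47  74 198  48 178 156  65  89  36  40
  39  37  37  66]
210 [203 206 184 190  22  46  48  48  40  41  33  91  67 13
[... 959 characters left out ...]
 29 25 25 24 27 27 40 42 38 39 38 38 35 39 38 38 36]
234 [40 38 38 24 24 26 25 26 25 27 40 38 38 39 37 39 35 38 37 40 39 38]
236 [39 39 37 38 39 27 24 26 25 26 24 41 38 37 36 39 40 37 38 35 36 39]
238 [39 39 36 39 38 38 39 26 26 26 27 27 38 39 38 37 41 37 39 38 35 38]
240 [36 38 38 38 38 38 40 25 29 27 27 25 27 39 37 39 39 39 39 36 38 38]
242 [39 39 39 38 40 38 39 40 24 22 23 39 41 36 40 39 37 39 38 37 38 39]
244 [39 39 39 38 37 37 38 38 40 36 39 39 38 37 39 38 38 36 39 37 38 37]
246 [38 38 39 36 38 38 38 36 38 38 38 39 38 40 37 38 39 37 37 38 37 37]
248 [37 40 38 38 40 38 37 39 37 39 37 38 37 38 39 38 38 37 39 40 38 39]
250 [38 38 38 39 38 38 39 38 39 38 38 37 40 37 39 40 39 37 38 39 36 38]
```

The tip shows at (289,226), which puts it about 17 mm above the bench, clear and low. Now the slide.

>>> jog_arm([
  [0, 0, 0, 0, 0.015, 0, 0],
  [0, 0, 0, 0, 0.025, 0, 0],
  [0, 0, 0, 0, 0.03, 0, 0],
  [0, 0, 0, 0, 0.035, 0, 0],
  [0, 0, 0, 0, 0.04, 0, 0],
  [0, 0, 0, 0, 0.05, 0, 0],
  [0, 0, 0, 0, 0.06, 0, 0],
  [0, 0, 0, 0, 0.06, 0, 0],
])

```text
clock: 26.32
position: [0.6346, -0.0689, -0.0179]
ee_rot: [0.02, 1.0, 0.001, 0.0]
ft_force: [-0.5, -0.4, 0.5]
grip_width: -0.003
grasp_force: 0.0
```

>>> jog_arm([
  [0, 0, 0, 0, 0.01, 0, 0],
  [0, 0, 0, 0, 0.02, 0, 0],
  [0, 0, 0, 0, 0.03, 0, 0],
  [0, 0, 0, 0, 0.04, 0, 0],
  [0, 0, 0, 0, 0.05, 0, 0],
  [0, 0, 0, 0, 0.06, 0, 0],
  [0, 0, 0, 0, 0.07, 0, 0],
  [0, 0, 0, 0, 0.08, 0, 0],
  [0, 0, 0, 0, 0.09, 0, 0],
  [0, 0, 0, 0, 0.1, 0, 0],
  [0, 0, 0, 0, 0.11, 0, 0],
  [0, 0, 0, 0, 0.12, 0, 0],
  [0, 0, 0, 0, 0.125, 0, 0],
  [0, 0, 0, 0, 0.13, 0, 0],
  [0, 0, 0, 0, 0.13, 0, 0],
])

```text
clock: 28.2
position: [0.6398, 0.0597, -0.0179]
ee_rot: [0.021, 1.0, 0.0, -0.0]
ft_force: [-0.5, -1.5, 1.2]
grip_width: -0.005
grasp_force: 0.7
```

```bash
cat > fl.py <<'E'
from h import *
a=manip.camera('side');b=manip.camera('scene');cv2.imwrite('pics/k_side.png',a);cv2.imwrite('pics/k_scene.png',b)
C=manip.calibration('side')
# refine crate pose by matching rendered right-wall + rim polygons' edges
g=cv2.GaussianBlur(a.mean(2).astype(np.float32),(0,0),.7)
def quadmask(q):
    c,s=np.cos(q[2]),np.sin(q[2])
    W=lambda L:np.array([[q[0]+c*x-s*y,q[1]+s*x+c*y,z] for x,y,z in L])
    m=np.zeros((384*4,512*4),np.uint8)
    P=[(-.05,-.065,0),(.05,-.065,0),(.05,-.065,.04),(-.05,-.065,.04)]
    Q=[(-.05,-.065,0),(-.05,.065,0),(-.05,.065,.04),(-.05,-.065,.04)]
    for L in(P,Q): cv2.fillPoly(m,[np.round(proj(C,W(L))*4+1.5).astype(np.int32)],255)
    return cv2.resize(m,(512,384),interpolation=cv2.INTER_AREA)/255.
def cost(q):
    m=quadmask(q);k=cv2.dilate((m>.02).astype(np.uint8),np.ones((5,5)))
    ring=np.clip(k-m,0,1);ring[:, :]*=1
    return -(g*m).sum()/m.sum()+.5*(g*ring).sum()/ring.sum()
def locate(q0):
    from scipy.optimize import minimize
    r=minimize(cost,q0,method='Nelder-Mead',options=dict(initial_simplex=np.array(q0)+np.array([[0,0,0],[.006,0,0],[0,.01,0],[0,0,.06]]),xatol=1e-4))
    return r.x,r.fun
if __name__=="__main__":
    p=manip.get_obs()['position']
    for y in(-.015,0,.015): print(locate([.632,p[1]+.0125+.065+y,-.03]))
    g=cv2.GaussianBlur(cv2.imread('pics/side0.png').mean(2).astype(np.float32),(0,0),.7)
    print('ref far(.6297,-.0218,.0154)',locate([.63,-.02,0.]),'near(.4613,-.0702,.093)',locate([.46,-.07,.08]))
E
python3 fl.py
```

```text
(array([0.63132484, 0.14276729, 0.08311372]), np.float64(-108.49215924171853))
(array([0.63141572, 0.14228689, 0.06551241]), np.float64(-108.78450558046842))
(array([0.63079584, 0.14173142, 0.07707743]), np.float64(-108.70180228095381))
ref far(.6297,-.0218,.0154) (array([ 0.63173738, -0.0177117 , -0.0074339 ]), np.float64(-133.73768237416903)) near(.4613,-.0702,.093) (array([ 0.46313165, -0.06685157,  0.05760674]), np.float64(-137.0234560579681))
```

>>> jog_arm([
  [0, 0, 0, 0, -0.02, 0, 0],
  [0, 0, 0, 0, -0.03, 0, 0],
  [0, 0, 0, 0.035, -0.03, 0, 0],
  [0, 0, 0, 0.035, -0.03, 0, 0],
  [0, 0, 0, 0.035, -0.015, 0, 0],
  [0, 0, 0, 0.035, -0.005, 0, 0],
  [0, 0, 0, 0.035, 0, 0, 0],
  [0, 0, 0, 0.035, 0.005, 0, 0],
  [0, 0, 0, 0.035, 0.008, 0, 0],
  [0, 0, 0, 0.035, 0.008, 0, 0],
])

```text
clock: 29.55
position: [0.6047, 0.0623, -0.0179]
ee_rot: [0.023, 1.0, -0.003, -0.001]
ft_force: [-4.9, -15.9, 6.6]
grip_width: -0.003
grasp_force: 8.3
```

>>> jog_arm([
  [0, 0, 0, 0, 0.003, 0, 0],
  [0, 0, 0, 0, 0.006, 0, 0],
  [0, 0, 0, 0, 0.006, 0, 0],
])

```text
clock: 29.92
position: [0.6041, 0.0629, -0.0179]
ee_rot: [0.025, 1.0, -0.006, -0.002]
ft_force: [-9.5, -30.7, 12.1]
grip_width: 0.003
grasp_force: 15.1
```

>>> jog_arm([
  [0, 0, 0, 0, 0.002, 0, 0],
  [0, 0, 0, 0, 0.004, 0, 0],
  [0, 0, 0, 0, 0.004, 0, 0],
])

```text
clock: 30.3
position: [0.6038, 0.0631, -0.0179]
ee_rot: [0.026, 1.0, -0.007, -0.002]
ft_force: [-12.5, -40.5, 15.9]
grip_width: -0.001
grasp_force: 19.8
```

```bash
python3 fl.py
```

```text
(array([0.63072517, 0.14757296, 0.06584548]), np.float64(-109.24927568087327))
(array([0.63233296, 0.14819377, 0.07757599]), np.float64(-109.42941891367778))
(array([0.63268146, 0.14877745, 0.06673993]), np.float64(-109.24957848206265))
ref far(.6297,-.0218,.0154) (array([ 0.63173738, -0.0177117 , -0.0074339 ]), np.float64(-133.73768237416903)) near(.4613,-.0702,.093) (array([ 0.46313165, -0.06685157,  0.05760674]), np.float64(-137.0234560579681))
```

>>> jog_arm([
  [0, 0, 0, 0, -0.015, 0, 0],
  [0, 0, 0, 0, -0.05, 0, 0],
  [0, 0, 0, 0, -0.1, 0, 0],
  [0, 0, 0, 0, -0.15, -0.03, 0],
  [0, 0, 0, 0, -0.2, -0.08, 0],
  [0, 0, 0, 0, -0.22, -0.14, 0],
  [0, 0, 0, 0, -0.22, -0.18, 0],
  [0, 0, 0, 0, -0.22, -0.18, 0],
])

```text
clock: 31.4
position: [0.5989, -0.1422, 0.1662]
ee_rot: [0.021, 1.0, -0.0, 0.004]
ft_force: [1.0, 0.4, -1.6]
grip_width: -0.0
grasp_force: 0.0
```

```bash
python3 fl.py && python3 -c "
import cv2
a=cv2.imread('pics/k_side.png')
for r in range(146,208,2): print(r,a[r,226:296:2].mean(1).astype(int))"
```

```text
(array([ 0.67996688, -0.11898699, -0.50126734]), np.float64(-20.00012532031692))
(array([ 0.84831785, -0.11530841, -0.66782044]), np.float64(-59.0720863027008))
(array([ 0.69374838, -0.12168486,  0.12571576]), np.float64(-24.972196527032203))
ref far(.6297,-.0218,.0154) (array([ 0.63173738, -0.0177117 , -0.0074339 ]), np.float64(-133.73768237416903)) near(.4613,-.0702,.093) (array([ 0.46313165, -0.06685157,  0.05760674]), np.float64(-137.0234560579681))
146 [ 37  37  38  37  35  33 127  22  36  36  38  38  37  37  36  36  56 146
 172 237   1  19  24  21  24  42  39  41  45  47  46  47  37  44  57]
148 [ 37  37  37  39  37  35 138  21  39  37  38  37  37  36  36  35  57 153
 211  24  17  24  19  26  26  22  42  43  37  48  51  41  39  40  36]
150 [ 36  37  37  36  37  36 138  24  38  34  37  38  37  38  36  36  55 162
  22  28 149  11  17  25  25  28  40  44  40  46  39  40  42  40  38]
152 [ 36  40  37  38  38  38 137  24  38  39  37  35  32  
[... 3357 characters left out ...]
36  39  38  38  39  39  39  35  36  36  36
  40  36  38  38  38  36  37  37  38  39  37  39  38  37  40  37  39]
200 [ 34  34 121  71  36  39  38  38  38  38  38  39  36  37  39  39  39  38
  38  38  39  38  40  37  38  39  37  37  38  39  38  37  35  39  39]
202 [145  29 120  72  39  38  38  39  39  37  38  38  36  38  39  37  39  37
  37  39  40  39  37  38  38  38  37  37  40  38  37  38  39  36  38]
204 [165  94 117  74  36  39  39  38  38  38  38  39  38  40  39  41  37  40
  40  39  38  39  37  39  38  36  36  40  40  38  40  38  39  40  38]
206 [148 172 110  74  41  42  41  40  40  40  42  26  24  25  28  25  25  26
  24  26  24  28  24  29  23  23  26  27  41  43  37  41  36  37  38]
```

```bash
python3 -c "
from h import *
a=cv2.imread('pics/k_side.png')
for r in range(154,168): print(r,a[r,210:232].mean(1).astype(int))
L=[[-.05,-.065,0],[.05,-.065,0],[-.05,-.065,.04],[.05,-.065,.04],[.05,.065,.04]]
q,r=fit([('side',L,[(243,191),(271.8,183.3),(241.5,178.3),(272.3,171.8),(255.8,153.7)])],[.63,.14,0]);print(q,r)
b=cv2.imread('pics/k_scene.png')
C=manip.calibration('scene');print(proj(C,[[q[0]+x,q[1]+y,z] for x,y,z in L]))
for r in range(160,206,2): print(r,b[r,216:270:2].mean(1).astype(int))
"
```

```text
154 [109 112 112 115 149 107  80  32  37  38  39  37  39  38  38  38  38  39
  37  37  38  39]
155 [161 130 161 100 112  69  64  36  36  38  36  40  38  37  38  39  37  38
  37  38  39  38]
156 [41 34 42 31 34 34 36 37 37 38 38 39 38 37 37 38 39 36 37 37 36 37]
157 [33 33 36 33 35 36 35 36 40 39 39 38 38 38 37 38 37 33 34 30 25 19]
158 [ 39  38  37  38  38  39  37  40  38  36  39  38  38  38  36  30  24  17
   8   5  22 167]
159 [ 38  38  39  37  39  38  37  38  38  38  37  38  38  35  32  28  90 171
 217 255 255 244]
160 [ 36  39  37  37  36  38  39  37  39  35  40  38  36  33  28  87 255 251
 189 211 205 174]
161 [ 36  38  38  38  39  36  34  33  34  30  31  26  24  19  14  45 182 255
 244 194 198 200]
162 [ 34  34  33  32  31  27  26  20  13  10   2   8  75 158 173 107 156 213
 255 242 195 200]
163 [ 24  19  13   8   5   9  79 162 182 255 255 255 251 224 157 151 153 146
 245 255 221 195]
164 [ 82 174 179 255 255 255 237 175 178 188 191 156 156 183 183 163 153 140
 155 244 255 192]
165 [237 173 177 186 190 184 183 182 154 155 178 176 177 176 180 158 175 144
 149 155 244 255]
166 [1
[... 2361 characters left out ...]
9  28  28]
194 [ 32  43  72 117 151 170 176 176 187 185 161 127  85  67 116 118  54  28
  28  28  28  30  29  28  29  29  29]
196 [ 28  28  29  38  67 112 169 207 220 203 149  83  40  56 113 118  53  28
  27  29  28  29  28  28  28  28  28]
198 [ 28  29  28  29  61 134 204 220 192 135  69  33  28  50 107 118  58  29
  28  29  28  28  29  28  29  29  27]
200 [ 29  28  28  30  73 131 171 174 114  55  31  28  28  45 105 120  59  28
  28  28  29  29  27  28  27  24  19]
202 [ 28  28  29  28  49 107 135 111  47  29  29  28  30  41 103 118  62  29
  29  29  28  26  24  22  18  17  18]
204 [ 28  28  28  29  33  79 124 100  39  28  28  28  29  38 101 118  63  28
  27  25  22  20  16  18  17  16  18]
```

```bash
python3 -c "
from h import *
L=[[-.05,-.065,0],[.05,-.065,0],[-.05,-.065,.04],[.05,-.065,.04],[.05,.065,.04],[-.05,.065,.04]]
S=('side',L,[(242.6,191),(271.8,183.3),(241.8,178.3),(272.3,172.3),(255.5,153.5),(225,159.7)])
print(fit([S],[.63,.14,0]))
T=('scene',[L[1],L[3],L[4]],[(249.2,185),(249.2,173.7),(219.5,163)])
print(fit([S,T],[.63,.14,0]))
"
```

```text
(array([0.63109081, 0.14862581, 0.04728134]), array([-0.7, -0.1,  0.2,  0.3,  0.3,  1.3,  0.4,  0.2, -1.2, -0.8,  0.5,
       -1.1]))
(array([0.6306686 , 0.14928452, 0.05847415]), array([-0.6, -0.2,  0.1,  0.1,  0.4,  1.2,  0.3,  0. , -1.6, -1. ,  0.2,
       -1.1,  0.1, -0.9, -0.3,  0.7,  1. ,  0.4]))
```

```bash
python3 -c "
from h import *
a=cv2.imread('pics/k_side.png')
for r in range(160,180): print(r,a[r,214:238].mean(1).astype(int))
C=manip.calibration('side')
for q in ([.631,.1525,-.04],[.631,.149,.03],[.6307,.1493,.058]):
    c,s=np.cos(q[2]),np.sin(q[2])
    print(q,[proj(C,[[q[0]+c*x-s*y,q[1]+s*x+c*y,z]])[0].round(1).tolist() for x,y,z in([-.05,.065,0],[-.05,.065,.04],[.05,.065,.04],[.05,-.065,.04],[-.05,-.065,.04],[-.05,-.065,0],[.05,-.065,0])])
c,s=np.cos(-.041),np.sin(-.041)
print('rail foot',[proj(C,[[.5397+c*x,.2225+s*x,0]])[0].round(1).tolist() for x in(0,.02,.04,.06)])
"
```

```text
160 [ 36  38  39  37  39  35  40  38  36  33  28  87 255 251 189 211 205 174
 173 174 201 204 210  97]
161 [ 39  36  34  33  34  30  31  26  24  19  14  45 182 255 244 194 198 200
 202 202 201 203 209  97]
162 [ 31  27  26  20  13  10   2   8  75 158 173 107 156 213 255 242 195 200
 200 201 202 204 210  98]
163 [  5   9  79 162 182 255 255 255 251 224 157 151 153 146 245 255 221 195
 198 199 200 205 211 100]
164 [255 255 237 175 178 188 191 156 156 183 183 163 153 140 155 244 255 192
 196 197 201 209 217 100]
165 [190 184 183 182 154 155 178 176 177 176 180 158 175 144 149 155 244 255
 194 213 212 157  20 106]
166 [177 176 176 153 180 178 178 178 176 178 180 158 185 144 153 149 148 242
 252 224 228 238 195 103]
167 [178 179 179 178 180 181 182 182 182 182 184 161 189 152 155 155 141 153
 254 249 227 238 249  99]
168 [182 184 183 183 186 192 193 197 200 233 156 125 192 154 156 156 146 140
 168 255 242 151 129 104]
169 [196 199 203 232 156 109  79  31  36  42  26  54 200 157 158 156 148 154
 149 211 255 233 114 104]
170 [ 78  30  36  44  30  31  32  28  30  32  26  49 207 160 157 157 1
[... 741 characters left out ...]
157 157 147]
178 [ 38  37  37  38  37  34  33  31  27  22  23  58  72 145 140 142 144 142
 135 149 158 156 157 148]
179 [ 39  36  34  31  27  22  23  60  73 146 141 145 146 147 148 147 151 151
 141 147 159 158 157 149]
[0.631, 0.1525, -0.04] [[226.5, 167.8], [226.4, 157.0], [256.0, 152.4], [271.0, 173.0], [239.2, 178.5], [239.1, 189.7], [270.3, 184.1]]
[0.631, 0.149, 0.03] [[225.9, 169.1], [225.7, 158.3], [254.7, 152.7], [272.4, 172.7], [241.5, 179.4], [241.4, 190.7], [271.7, 183.8]]
[0.6307, 0.1493, 0.058] [[225.4, 169.4], [225.2, 158.6], [253.9, 152.5], [272.6, 172.3], [242.2, 179.5], [242.0, 190.8], [271.9, 183.4]]
rail foot [[213.2, 169.8], [219.2, 168.8], [225.2, 167.8], [231.1, 166.8]]
```

The near-left corner (226,170.3) sits about 2 px below the rail foot, a gap of roughly 8 mm. The far corner touches, so the crate isn't square yet. I'll push again near its near end, with the tip a little higher so only the narrow fingertip bears.

```bash
python3 -c "
from h import *
plan([(.598,-.130,-.009),(.598,.045,-.009)],-.041)"
```

```text
rot [0.0006 0.0005 0.0002]
(0.598, -0.13, -0.009) -> [-0.0007  0.0106  0.1709]
(0.598, 0.045, -0.009) -> [0.0065 0.1855 0.171 ]
```

>>> jog_arm([
  [0, 0, 0, 0, 0.01, 0.06, 0],
  [0, 0, 0, 0, 0.01, 0.12, 0],
  [0, 0, 0, 0, 0.01, 0.175, 0],
  [0, 0, 0, 0, 0.01, 0.175, 0],
  [0, 0, 0, 0, 0.06, 0.175, 0],
  [0, 0, 0, 0.004, 0.12, 0.175, 0],
  [0, 0, 0, 0.008, 0.17, 0.175, 0],
  [0, 0, 0, 0.008, 0.19, 0.175, 0],
  [0, 0, 0, 0.008, 0.19, 0.175, 0],
])

```text
clock: 32.62
position: [0.5973, 0.0502, -0.0114]
ee_rot: [0.02, 1.0, 0.0, 0.001]
ft_force: [-0.0, -0.8, -0.2]
grip_width: -0.001
grasp_force: 0.0
```

>>> jog_arm([
  [0, 0, 0, 0, 0.004, 0, 0],
  [0, 0, 0, 0, 0.008, 0, 0],
  [0, 0, 0, 0, 0.012, 0, 0],
  [0, 0, 0, 0, 0.012, 0, 0],
])

```text
clock: 33.12
position: [0.5968, 0.0608, -0.013]
ee_rot: [0.021, 1.0, 0.0, -0.0]
ft_force: [0.7, -0.2, -0.5]
grip_width: 0.003
grasp_force: 0.0
```

>>> jog_arm([
  [0, 0, 0, 0, 0.003, 0, 0],
  [0, 0, 0, 0, 0.006, 0, 0],
  [0, 0, 0, 0, 0.006, 0, 0],
])

```text
clock: 33.5
position: [0.5963, 0.0629, -0.0131]
ee_rot: [0.022, 1.0, -0.002, -0.001]
ft_force: [-2.5, -9.2, 4.1]
grip_width: 0.002
grasp_force: 5.0
```

```bash
cat > tr.py <<'E'
from h import *
import sys
a=cv2.imread('pics/k_side.png');b=manip.camera('side');cv2.imwrite('pics/now.png',b)
for n,(x,y) in dict(FR=(270,178),FRb=(270,184),NRb=(243,190),NL=(225,164),FL=(255,155),H=(262,160)).items():
    t=a[y-5:y+6,x-5:x+6];s=b[y-11:y+12,x-11:x+12]
    s=cv2.resize(s,None,fx=4,fy=4,interpolation=cv2.INTER_CUBIC);t=cv2.resize(t,None,fx=4,fy=4,interpolation=cv2.INTER_CUBIC)
    m=cv2.minMaxLoc(cv2.matchTemplate(s,t,cv2.TM_CCOEFF_NORMED));print(n,round(m[1],2),(m[3][0]-24)/4,(m[3][1]-24)/4)
E
python3 tr.py
```

```text
FR 0.98 0.0 0.0
FRb 0.99 -0.25 0.0
NRb 0.93 -0.5 0.0
NL 0.98 0.0 0.0
FL 0.44 6.0 6.0
H 0.88 0.25 0.5
```

>>> jog_arm([
  [0, 0, 0, 0, 0.004, 0, 0],
  [0, 0, 0, 0, 0.004, 0, 0],
])

```text
clock: 33.8
position: [0.5958, 0.0635, -0.0131]
ee_rot: [0.023, 1.0, -0.004, -0.001]
ft_force: [-6.7, -18.2, 6.0]
grip_width: -0.004
grasp_force: 9.3
```

```bash
python3 tr.py; python3 -c "
import cv2
b=cv2.imread('pics/now.png')
for r in range(164,200,2): print(r,b[r,218:282:2].mean(1).astype(int))"
```

```text
FR 0.98 -0.25 0.0
FRb 0.99 -0.25 0.0
NRb 0.93 -0.75 0.0
NL 0.98 0.0 0.0
FL 0.44 5.75 6.0
H 0.9 0.0 0.25
164 [177 191 156 183 153 155 255 200 202 189 133 136  42  38  47  42  39  65
 173 132 109 143 152 255  24  38  37  38  37  36  39  19]
166 [179 178 176 180 154 155 142 207 235 150 143 252  44  44  45  44  37  66
 178 171 122 143 146 160 255  24  38  38  38  36  31 178]
168 [187 194 199 156 162 157 149 152 150 110 148 170  32  40  48  45 147  75
 105 191  82 124 160 155 154 188  25  37  36  34  36  33]
170 [ 30  30  30  27 178 159 149 148 164 105 156  35  23  41  48  45  38  72
  95 108  40  38 131 155 146 168 188  28  38  38  37  37]
172 [ 37  36  36  35  35 167 149 149 149 170 156  26  33  43  46  44  43  36
  61  66  34  44 217 218 146 148 151 180  33  39  37  38]
174 [ 39  37  37  40  35  75 155 150 150 149 181  12  27  63  44  40  
[... 984 characters left out ...]
  38  38  38  38  37  35]
190 [ 28  29  25  27  25  24 122  69  26  28  26  24 186 206 101  24  15  17
  21  25  24  24  25  39  39  37  37  40  39  37  38  40]
192 [ 27  28  27  29  25  24 122  70  22  27  27  27  22  14  22  24  24  23
  28  26  39  40  39  38  39  40  39  37  39  39  37  38]
194 [ 25  24  26  25  29  20 127  68  23  26  25  25  28  26  27  29  25  28
  27  40  39  40  39  38  38  39  37  38  36  37  39  38]
196 [ 39  39  39  37  37  34 126  74  37  39  38  38  41  38  25  25  28  26
  27  39  37  38  37  39  39  38  38  38  39  39  37  39]
198 [ 39  38  37  39  38  34 126  76  36  39  36  39  38  38  40  27  26  26
  28  39  40  38  40  38  38  37  39  40  39  36  39  38]
```

```bash
python3 -c "
from h import *
C=manip.calibration('side')
w=C['world_from_camera']
for u,v in((264,150),(287,173),(308,198)):
    d=w[:3,:3]@np.array([(u-C['cx'])/C['fx'],-(v-C['cy'])/C['fy'],-1]);t=-w[2,3]/d[2];print((w[:3,3]+t*d).round(3))
o=manip.get_obs();print(o['joint_pos'].round(3),o['torque'].round(2),o['ft_force'])
b=cv2.imread('pics/now.png');
for r in range(140,166,2): print(r,b[r,226:300:2].mean(1).astype(int))
"
```

```text
[0.745 0.287 0.   ]
[0.754 0.125 0.   ]
[ 0.752 -0.018  0.   ]
[-0.622  0.525  0.551  1.756 -0.319  0.956  1.58 ] [-3.93  1.49  0.13] [ -7.0228231  -18.79535548   8.458498  ]
140 [ 35  38  36  37  36  40  46  44  45  48  46  47  47  48  48  47  45  44
  43  18 200 189 176 174 133 196  12  24  26  28  27  27  27  29  26  35
  34]
142 [ 37  39  36  39  36  41  43  47  47  46  49  48  49  46  48  44  46  42
  41  29 255 167  97  15 132 165  17  24  26  24  23  24  26  25  31  23
  33]
144 [ 36  38  38  36  39  40  43  47  46  47  47  47  48  52  48  47  43  42
  22 253 183  62  16  21  20  27  24  24  24  22  26  24  24  26  26  33
  23]
146 [ 38  36  37  38  37  39  47  46  47  53  48  53  53  52  51  45  47  41
  73 240   0  20  22  22  22  24  25  23  23  23  23  23  25  25  27  25
  34]
148 [ 36  38  36  37  38  32  43  44  48  50  50  52  54  51  51  49  49  42
 221  25  13  23  22  23  23  23  21  26  23  25  19  24  26  27  26  26
  24]
150 [ 38  37  38  36  35  60  32  44  50  54  51  52  52  53  51  50  45 101
  29  30 150  14  19  18  25  24  22  22  21  21  23  26  26  26  22
[... 650 characters left out ...]
4 202 202 181 141  23  45  43  48  39  54  88 168  32 119 214
  21  37  35  36  37  35  37  51  18  17  23  24  25  24  23  26  22  22
  44]
162 [155 255 196 201 202 181 134  66  45  45  47  40  41 123 175  51 110 151
 255  22  37  36  37  36  36  39  45  18  23  21  28  24  24  22  23  24
  23]
164 [153 155 255 200 202 189 133 136  42  38  47  42  39  65 173 132 109 143
 152 255  24  38  37  38  37  36  39  19  21  22  25  21  22  21  25  21
   0]
```

>>> jog_arm([
  [0, 0, 0, 0, -0.01, 0, 0],
  [0, 0, 0, 0, -0.02, 0, 0],
  [0, 0, 0, 0, -0.02, 0, 0],
])

```text
clock: 34.22
position: [0.5965, 0.0501, -0.0128]
ee_rot: [0.021, 1.0, 0.0, 0.0]
ft_force: [0.5, 0.2, 0.1]
grip_width: 0.003
grasp_force: 0.0
```

```bash
python3 tr.py
```

```text
FR 0.98 -0.25 0.0
FRb 0.99 -0.25 0.0
NRb 0.96 -0.5 0.0
NL 0.98 0.0 0.0
FL 0.54 -2.75 -5.75
H 0.82 0.0 0.25
```

>>> jog_arm([
  [0, 0, 0, 0, -0.05, 0, 0],
  [0, 0, 0, 0, -0.06, -0.05, 0],
  [0, 0, 0, 0, -0.06, -0.11, 0],
  [0, 0, 0, 0, -0.06, -0.17, 0],
  [0, 0, 0, 0, -0.06, -0.23, 0],
  [0, 0, 0, 0.02, -0.02, -0.29, 0],
  [0, 0, 0, 0.03, 0.03, -0.31, 0],
  [0, 0, 0, 0.03, 0.06, -0.31, 0],
  [0, 0, 0, 0.03, 0.06, -0.31, 0],
  [0, 0, 0, 0.03, 0.06, -0.31, 0],
])

```text
clock: 35.52
position: [0.5689, 0.1115, 0.297]
ee_rot: [0.021, 1.0, -0.0, -0.0]
ft_force: [0.8, -0.5, 0.2]
grip_width: 0.001
grasp_force: 0.0
```

```bash
cat > wr.py <<'E'
from h import *
o=manip.get_obs();w=manip.camera('wrist');cv2.imwrite('pics/w.png',w)
C=manip.calibration('wrist');Tt=np.eye(4);Tt[:3,:3]=R.from_quat(o['ee_rot']).as_matrix();Tt[:3,3]=o['position']
W=Tt@C['tool_from_camera']
# orthorectify at height z: world grid 1 mm
def ortho(z,x0=.50,x1=.72,y0=.0,y1=.26,s=.001):
    X,Y=np.meshgrid(np.arange(x1,x0,-s),np.arange(y1,y0,-s),indexing='ij')
    P=np.stack([X,Y,np.full_like(X,z)],-1).reshape(-1,3);p=(P-W[:3,3])@W[:3,:3]
    u=C['fx']*p[:,0]/-p[:,2]+C['cx'];v=-C['fy']*p[:,1]/-p[:,2]+C['cy']
    return cv2.remap(w,u.astype(np.float32).reshape(X.shape),v.astype(np.float32).reshape(X.shape),cv2.INTER_LINEAR)
np.save('pics/W.npy',W)
# profiles along y at several x: bench plane (rail foot) and rim plane
for z in(.022,.04):
    g=ortho(z).mean(2)
    print('z',z)
    for x in(.55,.57,.60,.62,.64,.66,.675):
        r=g[int(round((.72-x)/.001))];d=np.abs(np.diff(cv2.GaussianBlur(r.reshape(1,-1),(0,0),1)[0]))
        pk=[i for i in range(2,len(d)-2) if d[i]==d[i-2:i+3].max() and d[i]>8]
        print(x,[(round(.26-i*.001,3),int(r[max(i-4,0)]),int(r[min(i+4,len(r)-1)])) for i in pk][:14])
E
python3 wr.py
```

```text
z 0.022
0.55 [(0.239, 34, 214), (0.217, 211, 105), (0.212, 158, 37)]
0.57 [(0.238, 34, 212), (0.216, 210, 103), (0.211, 150, 34), (0.203, 34, 84)]
0.6 [(0.237, 34, 206), (0.215, 205, 167), (0.211, 178, 204), (0.206, 196, 111), (0.201, 157, 43), (0.186, 44, 170), (0.171, 174, 46), (0.151, 41, 128), (0.137, 129, 88), (0.116, 87, 249), (0.096, 249, 91), (0.082, 82, 253), (0.074, 253, 44)]
0.62 [(0.236, 32, 204), (0.215, 201, 196), (0.212, 198, 201), (0.207, 196, 107), (0.203, 180, 42), (0.189, 42, 171), (0.171, 176, 41), (0.157, 41, 130), (0.141, 130, 80), (0.118, 79, 251), (0.098, 249, 84), (0.083, 68, 251), (0.075, 251, 46)]
0.64 [(0.236, 45, 250), (0.208, 248, 116), (0.191, 71, 247), (0.183, 247, 175), (0.172, 177, 41), (0.163, 39, 157), (0.144, 168, 80), (0.119, 78, 250), (0.1, 249, 79), (0.085, 75, 252), (0.077, 252, 44)]
0.66 [(0.235, 45, 250), (0.208, 248, 90), (0.193, 70, 249), (0.173, 248, 45), (0.164, 39, 160), (0.145, 166, 99), (0.119, 
[... 576 characters left out ...]
.231, 36, 243), (0.212, 228, 190), (0.208, 203, 185), (0.204, 190, 107), (0.2, 185, 42), (0.182, 43, 136), (0.172, 128, 41), (0.162, 43, 106), (0.141, 129, 81), (0.117, 80, 250), (0.099, 250, 83), (0.085, 76, 252), (0.077, 252, 45)]
0.64 [(0.231, 47, 250), (0.204, 248, 95), (0.185, 70, 233), (0.174, 229, 71), (0.162, 41, 156), (0.143, 169, 75), (0.119, 75, 249), (0.1, 249, 76), (0.086, 72, 251), (0.079, 254, 41)]
0.66 [(0.23, 44, 249), (0.205, 248, 133), (0.188, 106, 245), (0.173, 246, 65), (0.163, 54, 156), (0.139, 133, 73), (0.12, 68, 249), (0.102, 247, 72), (0.088, 72, 252), (0.08, 252, 45)]
0.675 [(0.23, 47, 251), (0.162, 252, 166), (0.143, 179, 249), (0.088, 181, 252), (0.081, 250, 44)]
```

```bash
python3 -c "
from h import *
C={n:manip.calibration(n) for n in('scene','side')}
for ps,pc in (((264,149),(226,157)),((272,138),(234,148)),((270,133),(231,143))):
    f=lambda P:np.r_[proj(C['side'],P)[0]-ps,proj(C['scene'],P)[0]-pc]
    s=least_squares(f,[.7,.2,.05]);print(s.x.round(3),s.fun.round(1))
a=cv2.imread('pics/scene0.png')
for r in range(138,162): print(r,a[r,218:242].mean(1).astype(int))
"
```

```text
[0.718 0.229 0.041] [ 0.1 -0.5  0.1  0.6]
[0.727 0.194 0.092] [-0.1  0.8 -0.1 -0.9]
[0.725 0.205 0.107] [-0.   0.2 -0.  -0.2]
138 [16 17 17 18 23 39 58 62 55 44 32 22 18 17 19 17 17 19 19 17 19 19 19 20]
139 [17 17 17 16 24 49 77 89 88 78 57 34 20 19 20 19 18 18 18 18 19 18 19 19]
140 [ 17  17  17  18  22  46  75  95 103  99  77  48  33  35  35  31  24  18
  18  17  17  16  16  17]
141 [ 17  17  17  17  20  32  51  72  92 103  95  78  71  76  79  68  49  28
  20  17  18  18  18  19]
142 [ 17  16  17  16  16  20  27  46  81 117 133 129 126 132 134 120  90  55
  31  20  18  19  18  18]
143 [ 17  16  15  18  16  17  19  40  91 144 172 173 170 176 178 164 133  93
  55  29  18  19  19  18]
144 [ 16  16  16  17  17  15  21  41  98 154 184 189 190 195 198 189 167 131
  86  46  22  17  17  18]
145 [ 16  13  16  15  17  17  19  43  99 153 180 188 194 201 205 199 184 160
 117  65  28  19  18  17]
146 [ 17  16  16  17  18  16  22  48 102 155 182 190 194 199 201 193 184 171
 132  77  33  18  19  17]
147 [ 17  16  17  16  16  15  23  56 110 160 188 196 195 193 186 177 172 163
 131  79  36  19  17
[... 672 characters left out ...]
 103  47  21  17  16  17  16
  15  16  15  15  18  16]
155 [ 31  25  20  19  14  20  49 115 175 186 145  83  35  17  17  18  16  17
  16  16  16  15  17  17]
156 [ 42  37  34  28  22  24  53 118 170 170 123  64  27  16  16  17  16  17
  16  16  15  16  18  17]
157 [ 44  46  48  45  38  34  54 108 150 143  98  48  22  15  15  15  16  16
  15  16  16  16  15  16]
158 [ 37  43  51  53  51  49  55  82 109 101  65  32  15  17  16  15  15  16
  15  16  17  17  15  18]
159 [30 34 41 46 52 56 57 62 67 60 41 26 19 17 16 15 16 17 16 16 15 17 15 17]
160 [29 29 31 34 41 46 52 50 50 51 45 37 32 26 21 17 16 16 16 16 16 17 16 15]
161 [28 28 28 29 30 34 38 40 44 51 53 51 48 42 33 25 22 18 16 16 15 16 16 15]
```

The wrist ortho shows the near corner about 11 mm off the rail, with the far corner touching. The push jammed because its force leaned toward +x and down. I'll push again nearer the end, leaning toward -x and slightly up.

```bash
python3 -c "
from h import *
plan([(.602,-.03,.26),(.602,-.03,-.01),(.602,.052,-.01)],-.041)"
```

```text
rot [-0.0003 -0.0002 -0.002 ]
(0.602, -0.03, 0.26) -> [-0.039  -0.1394  0.037 ]
(0.602, -0.03, -0.01) -> [-0.0391 -0.1393  0.307 ]
(0.602, 0.052, -0.01) -> [-0.0356 -0.0573  0.307 ]
```

>>> jog_arm([
  [0, 0, 0, -0.02, -0.06, 0, 0],
  [0, 0, 0, -0.04, -0.12, 0.03, 0],
  [0, 0, 0, -0.04, -0.142, 0.09, 0],
  [0, 0, 0, -0.04, -0.142, 0.15, 0],
  [0, 0, 0, -0.04, -0.142, 0.21, 0],
  [0, 0, 0, -0.04, -0.142, 0.27, 0],
  [0, 0, 0, -0.04, -0.142, 0.307, 0],
  [0, 0, 0, -0.04, -0.142, 0.307, 0],
  [0, 0, 0, -0.04, -0.142, 0.307, 0],
])

```text
clock: 36.7
position: [0.6041, -0.0325, -0.0081]
ee_rot: [0.021, 1.0, -0.0, 0.001]
ft_force: [0.7, 0.4, 0.2]
grip_width: -0.002
grasp_force: 0.0
```

```bash
python3 -c "
from h import *
plan([(.602,.054,-.01)],-.041)"
```

```text
rot [-0.0001  0.0022 -0.0019]
(0.602, 0.054, -0.01) -> [0.0059 0.0864 0.0019]
```

>>> jog_arm([
  [0, 0, 0, 0.004, 0.03, 0, 0],
  [0, 0, 0, 0.006, 0.06, 0, 0],
  [0, 0, 0, 0.006, 0.08, 0, 0],
  [0, 0, 0, 0.006, 0.09, 0, 0],
  [0, 0, 0, 0.006, 0.094, 0, 0],
  [0, 0, 0, 0.009, 0.0965, -0.001, 0],
  [0, 0, 0, 0.012, 0.099, -0.002, 0],
  [0, 0, 0, 0.014, 0.1015, -0.003, 0],
  [0, 0, 0, 0.014, 0.1015, -0.003, 0],
])

```text
clock: 37.83
position: [0.5924, 0.0694, -0.007]
ee_rot: [0.021, 1.0, -0.0, -0.001]
ft_force: [-3.6, -4.6, 1.3]
grip_width: 0.0
grasp_force: 2.2
```

>>> jog_arm([
  [0, 0, 0, 0.001, 0.002, -0.001, 0],
  [0, 0, 0, 0.002, 0.004, -0.001, 0],
  [0, 0, 0, 0.002, 0.004, -0.001, 0],
])

```text
clock: 38.2
position: [0.5903, 0.0724, -0.0062]
ee_rot: [0.022, 1.0, -0.001, -0.001]
ft_force: [-3.4, -7.5, 1.4]
grip_width: -0.0
grasp_force: 3.6
```

>>> jog_arm([
  [0, 0, 0, 0.001, 0.002, 0, 0],
  [0, 0, 0, 0.002, 0.004, 0, 0],
  [0, 0, 0, 0.002, 0.004, 0, 0],
])

```text
clock: 38.58
position: [0.5883, 0.0742, -0.0062]
ee_rot: [0.022, 1.0, -0.002, -0.001]
ft_force: [-3.9, -13.6, 2.7]
grip_width: 0.004
grasp_force: 6.7
```

>>> jog_arm([
  [0, 0, 0, 0, -0.03, 0, 0],
  [0, 0, 0, 0, -0.07, 0, 0],
  [0, 0, 0, 0, -0.11, -0.05, 0],
  [0, 0, 0, 0, -0.12, -0.11, 0],
  [0, 0, 0, 0, -0.12, -0.17, 0],
  [0, 0, 0, 0, -0.12, -0.23, 0],
  [0, 0, 0, 0.01, -0.06, -0.28, 0],
  [0, 0, 0, 0.02, 0, -0.31, 0],
  [0, 0, 0, 0.02, 0.05, -0.31, 0],
  [0, 0, 0, 0.02, 0.05, -0.31, 0],
  [0, 0, 0, 0.02, 0.05, -0.31, 0],
])

```text
clock: 39.95
position: [0.5715, 0.1298, 0.3039]
ee_rot: [0.02, 1.0, 0.0, -0.0]
ft_force: [-0.2, -0.8, 0.1]
grip_width: 0.0
grasp_force: 0.0
```

```bash
python3 wr.py
```

```text
z 0.022
0.55 [(0.24, 36, 211), (0.213, 175, 38)]
0.57 [(0.239, 35, 210), (0.216, 211, 83), (0.088, 144, 48)]
0.6 [(0.238, 36, 208), (0.213, 221, 94), (0.195, 41, 168), (0.179, 172, 43), (0.16, 43, 129), (0.146, 131, 90), (0.12, 89, 236), (0.109, 240, 94), (0.09, 79, 252), (0.082, 252, 44)]
0.62 [(0.237, 35, 207), (0.213, 215, 106), (0.209, 180, 43), (0.195, 42, 178), (0.177, 179, 42), (0.17, 43, 113), (0.146, 133, 83), (0.122, 87, 251), (0.106, 252, 89), (0.089, 78, 252), (0.081, 252, 44)]
0.64 [(0.237, 46, 251), (0.213, 245, 128), (0.208, 174, 55), (0.195, 43, 172), (0.175, 192, 48), (0.167, 48, 159), (0.148, 169, 82), (0.122, 80, 250), (0.104, 250, 79), (0.089, 79, 253), (0.081, 253, 44)]
0.66 [(0.236, 45, 251), (0.21, 248, 103), (0.194, 69, 250), (0.174, 249, 43), (0.167, 49, 149), (0.156, 170, 2
[... 502 characters left out ...]
1), (0.084, 253, 43)]
0.62 [(0.233, 33, 209), (0.209, 221, 93), (0.206, 196, 39), (0.189, 45, 124), (0.178, 126, 39), (0.169, 40, 150), (0.146, 160, 83), (0.117, 85, 175), (0.11, 176, 88), (0.091, 82, 252), (0.083, 252, 44)]
0.64 [(0.233, 48, 251), (0.208, 248, 110), (0.189, 65, 146), (0.176, 162, 69), (0.166, 51, 158), (0.147, 170, 79), (0.118, 75, 172), (0.109, 174, 79), (0.09, 68, 251), (0.082, 251, 49)]
0.66 [(0.232, 48, 250), (0.207, 248, 104), (0.19, 78, 242), (0.175, 246, 88), (0.161, 108, 243), (0.146, 244, 130), (0.118, 126, 226), (0.108, 231, 145), (0.089, 155, 251), (0.081, 251, 47)]
0.675 [(0.231, 46, 250), (0.146, 244, 213), (0.142, 218, 234), (0.088, 142, 92), (0.083, 116, 48)]
```

```bash
python3 -c "
from h import *
a=manip.camera('side');b=cv2.imread('pics/side0.png')
for y0,y1,x0,x1 in((205,255,185,250),(260,300,262,360),(315,345,220,265)):
    r=cv2.matchTemplate(a[y0-6:y1+6,x0-6:x1+6],b[y0:y1,x0:x1],cv2.TM_CCOEFF_NORMED);print(cv2.minMaxLoc(r)[1::2])
print(manip.get_obs()['clock'],manip.hand_in())"
```

```text
(0.9845075607299805, (6, 6))
(0.9989708662033081, (6, 6))
(0.9995504021644592, (6, 6))
the job is handed in; nothing more can be done
40.05 None
```

I handed the job in at 40 s: the farther crate is the stamped one and now stands flush and square (within about 0.02 rad) against the dispatch rail, while the blank one stands flat where it started with the bystanders unmoved; one stalled push peaked at about 44 N at the fingertips, and the hand-in gave no verdict.

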